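# Zero the scale, stack the tapered blanks on it and store the weight

### The arm

A 6-joint arm with a two-finger parallel gripper is mounted at the origin on the work surface. World frame = base frame: x ahead of the robot, y to its left, z up, the work surface at z = 0. Lengths are in m, angles in rad, forces in N, time in s.
With the tool pointing down it reaches from about 0.25 to 0.775 m from the base axis. Payload 4 kg.
Tool frame: the origin (TCP) lies at the very end of the fingers, on their centre line; the grasp point (between the pads) lies 19 mm behind it (robot.hold_point_z is the distance from the TCP to the grasp point, in m); z points along the fingers, y is the line along which they close (so a half turn about z gives the same grasp; the last joint's range is limited). The gripper opens to 94 mm and grips with 3 to 60 N. Pads are 16 mm wide; open, the fingers measure 119 mm over their backs; the gripper's body (75 mm by 177 mm) begins 78 mm behind the grasp point.
Start: joints at [1.213, 0.087, 1.371, -0, 1.684, -0.103], TCP at [0.139, 0.532, 0.206] pointing down, gripper open.
Joint ranges: [-3.1, 3.1], [-0.76, 2.03], [0.27, 2.55], [-1.08, 4.22], [0.17, 2.65], [-2.57, 2.57]. Speed limits (rad/s): [2.79, 2.79, 3.14, 3.14, 3.14, 3.14].

### API

Orientations are given as [roll, pitch, yaw] about the fixed x, y, z axes, in that order (R = Rz(yaw) Ry(pitch) Rx(roll)).
In Python, from bench import robot gives the robot as it stands.
- The arm moves only by the tool carry_out, never from a script. Its argument "steps" is a list of rows, each a list of 3 entries, a list of its own where there are three numbers: the shift along the tool's x, y, z in m, then the turn about the tool's z in units of 10 degrees (1.0 is 10 degrees), then the closure, from -1 (fully open) to 1 (shut). In form: [[[tx, ty, tz], roll, jaw], ...]. A call has 1 to 10 rows; each row is the pose to reach, as a shift and turn from the pose commanded when the call began, along the tool's axes at that moment; what a row does not reach only later rows make up. A row lasts 1/8 s, in which the tool goes at most 62.5 mm and 10.7 degrees, less where a joint would pass 70% of its speed; a pose out of reach is approached as far as the arm can. A call with a gripper value outside its range is refused whole. The fingers move at their own pace and stop on an object; the grip force is fixed at half the most. Time passes only in rows, so rows that repeat a pose let the fingers close. It gives the time, the measured TCP pose, the force, the opening and the grip force at its end, in the units of the state.
- robot.get_obs(): the state, without advancing time (a new reading comes with each control period).
- robot.snapshot(name): name is "side" or "top"; returns a dict with "image" (400x640x3 uint8, red, green, blue), "z_map" (400x640 float32, m along the optical axis (not along the pixel's ray), 0 where there is no reading), "mtx" (3x3 intrinsics, pixels), "D" ([k1, k2, p1, p2, k3] as OpenCV has them; the pictures are not rectified), "R" (3x3) and "t" (3): a world point X has camera coordinates R X + t. Camera axes: x right, y down, z forward; pixel columns grow to the right and rows downward; lengths in m; the calibration is good to about 2 mm. A picture is of the moment at which its call begins.
- robot.close_job(): hands the job in; it is judged then, once.
The state is a dict: "time": time; "joint_positions": joint angles; "qvel": joint speeds; "joint_torque": joint torques, N m; "tool_pos": TCP position; "ee_rot": TCP orientation; "wrist_force": force on the tool from outside, world axes, zero at the start; "wrist_torque": the same for the moment, N m; "width": finger opening in m; "finger_force": force on a finger pad.
Only numpy, scipy, OpenCV 4.12 (cv2) and the standard library are available. Lean on these libraries where they do the work, as an engineer would, in place of code of your own. Each camera call takes 0.05 s, during which the arm holds its last target. There are 200 camera calls.

### The job

Zero the empty bench scale by holding its round button down for two full seconds and letting go, then build every tapered blank on the bench into one stack in the middle of the platform: two blanks to a course, the second lying on the first end for end (thick end over thin end) so that the course is level on top; the first course points at the console, each further course lies crosswise to the one below, all square to the platform's edges, and an odd last blank goes alone on top, crosswise too. With the whole stack standing still and let go, hold the button down for two full seconds again to store the weight and let go. Leave the carved horse alone.

Things in the scene. Friction and masses are not known exactly. Their poses are not given: they have to be found in the camera images.
- blank1: tapered wooden carving blank (wedge): 120 mm long, 50 wide with parallel sides, 36 thick at one end and 18 at the other, about 0.13 kg; origin at its centre, x along the middle plane to the thick end, y across, z normal to the middle plane (both broad faces slope 4.3 deg from it: flat on the bench, x points 4.3 deg upward, origin 13.5 mm up); 4 to 6 blanks are present
- blank2: tapered blank like blank1, same size and axes; 4 to 6 blanks are present
- blank3: tapered blank like blank1, same size and axes; 4 to 6 blanks are present
- blank4: tapered blank like blank1, same size and axes; 4 to 6 blanks are present
- blank5: tapered blank like blank1, same size and axes; 4 to 6 blanks are present
- blank6: tapered blank like blank1, same size and axes; 4 to 6 blanks are present
- scale: low bench scale, fixed: square steel platform 200 x 200 mm with its flat top 45 mm above the bench, and a grey console box 36 mm high against its +y edge (spanning 105 to 180 mm from the centre) that carries the button and a small display; origin on the bench under the platform's centre, x and y parallel to the platform's edges, z up
- scale_button_top (a point): centre of the top face of the console's round white push button (34 mm across, pressed straight down, top about 58 mm above the bench when up); on the scale at x -30 mm, y +143 mm
- scale_button (a joint): travel of the button in m: 0 up, 0.006 fully down; springs back when let go; starts to move at 1.5 N, fully down at 5 N; counts as down beyond 0.004
- horse: bystander: carved wooden horse rearing on a round foot 110 mm across, 230 mm tall; origin under the foot's centre
Mind the look-alikes: they are no part of the job. Leave any green or purple look-alike of the blank2 alone.

How it is judged:
By the outcome, as a careful person would: the job done as asked, in the order asked, and still so for the second after the job is handed in, with the robot touching nothing.
Of blank1, blank2, blank3, blank4, blank5, blank6 only 4 to 6 are there at a start; the rules pass over those that are not, and their reading is None.
At some moment in a run one of blank1, blank2, blank3, blank4, blank5, blank6 may be knocked a few centimetres aside while the robot is not near it.
Once in a run the grip may slacken for a moment while it holds something.
It also fails if it takes over 210 s, if anything falls off the work surface, if the arm or the gripper's body presses on something with over 40 N, if the wrist force passes 120 N, or if a joint passes its speed limit or range.

## Working session

There is one attempt and no reset: what is moved stays moved. The work goes in short steps, Python scripts to look and compute and a tool call to move; the robot and the scene stay as the last step left them, time stands still between calls to the robot, and variables do not carry over. Pictures are saved under pics/ and viewed, at most 14 in all, crops included, and the job is handed in when it is done.

Besides the shell and the picture viewer there is one more tool, called after ">>>" by a JSON object that holds its "name" and its "arguments". carry_out: Moves the arm, as the interface text tells. Its arguments: {"type":"object","properties":{"steps":{"type":"array","items":{"type":"array"}}},"required":["steps"]}

```bash
mkdir -p pics; ls
cat > h.py <<'E'
import numpy as np, cv2
from bench import robot
def snap(n,f=None):
    s=robot.snapshot(n); 
    if f: cv2.imwrite('pics/'+f,s['image'][:,:,::-1])
    return s
def cloud(s):
    z=s['z_map']; v,u=np.mgrid[0:z.shape[0],0:z.shape[1]]
    p=cv2.undistortPoints(np.stack([u,v],-1).reshape(-1,1,2).astype(float),np.array(s['mtx']),np.array(s['D'])).reshape(z.shape+(2,))
    c=np.dstack([p[...,0]*z,p[...,1]*z,z])
    W=(c-np.array(s['t']))@np.array(s['R'])
    W[z==0]=np.nan
    return W
E
python3 - <<'E'
from h import *
o=robot.get_obs();print({k:np.round(v,3).tolist() for k,v in o.items()})
for n in('top','side'):
    s=snap(n,n+'1.png'); np.savez(n+'1.npz',**s); print(n,np.round(s['R'],2).tolist(),np.round(s['t'],3))
    W=cloud(s)
    for px in((100,320),(200,200),(200,320),(200,440),(300,320)): print(px,np.round(W[px],3))
E
```

```text
pics
{'time': 0.0, 'joint_positions': [1.213, 0.088, 1.372, 0.0, 1.684, -0.103], 'qvel': [0.0, -0.001, 0.001, -0.001, 0.002, 0.001], 'joint_torque': [-0.0, -34.019, -30.242, 0.072, 0.033, -0.0], 'tool_pos': [0.138, 0.532, 0.204], 'ee_rot': [-3.139, -0.0, 2.887], 'wrist_force': [-0.234, 0.568, 0.38], 'wrist_torque': [0.004, -0.036, 0.015], 'finger_force': 0.0, 'width': 0.094}
top [[0.01, -1.0, -0.02], [-0.98, -0.01, -0.19], [0.19, 0.02, -0.98]] [-0.08   0.476  1.307]
(100, 320) [ 0.827 -0.058  0.031]
(200, 200) [0.477 0.331 0.031]
(200, 320) [ 0.481 -0.062  0.025]
(200, 440) [ 0.487 -0.458  0.002]
(300, 320) [ 0.161 -0.064 -0.006]
side [[0.93, -0.36, 0.01], [-0.22, -0.58, -0.79], [0.29, 0.73, -0.62]] [-0.46   0.081  1.058]
(100, 320) [0.712 0.557 0.021]
(200, 200) [0.144 0.069 0.002]
(200, 320) [ 0.466 -0.079  0.023]
(200, 440) [ 0.801 -0.189  0.012]
(300, 320) [ 0.348 -0.386 -0.001]
```

View pics/top1.png

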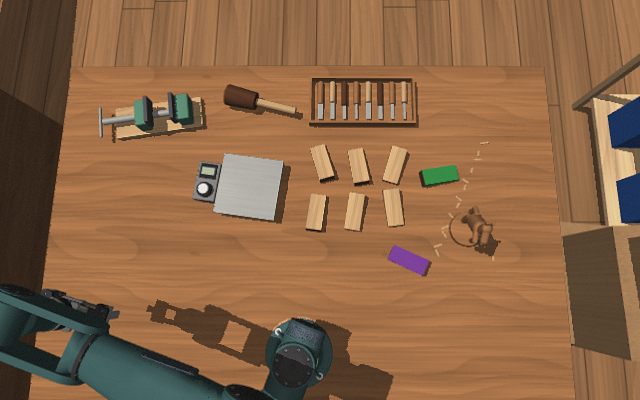

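View pics/side1.png

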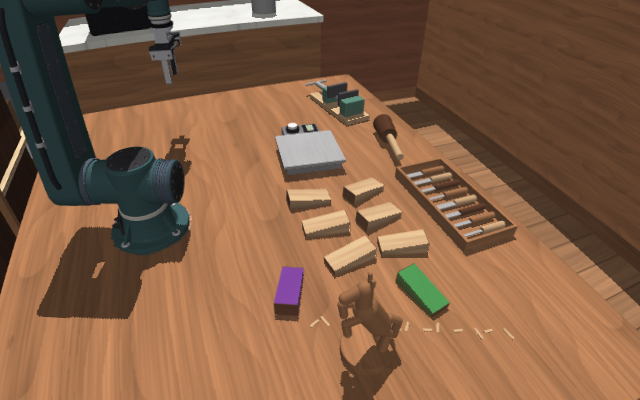

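The top view shows six tan blanks at px (321,163), (358,166), (395,165), (316,212), (355,211) and (393,208). The look-alikes are green at (440,176) and purple at (409,260), and both stay put. The scale is at (248,187) with its button at (205,188), and the horse is at (475,228). The side view matches.

```bash
cat >> h.py <<'E'
def blanks(s,zlo=0.010,zhi=0.05,roi=(0.25,0.8,-0.45,0.16)):
    """tan blanks: height + colour mask, plane fit of top face, min-area rectangle. returns list (u,v,x,y,yaw to thick end,slope deg,L,W,zc)"""
    W=cloud(s); h=cv2.cvtColor(s['image'],cv2.COLOR_RGB2HSV)
    m=(h[...,0]>8)&(h[...,0]<26)&(h[...,2]>150)&(W[...,2]>zlo)&(W[...,2]<zhi)&(W[...,0]>roi[0])&(W[...,0]<roi[1])&(W[...,1]>roi[2])&(W[...,1]<roi[3])
    n,l,st,c=cv2.connectedComponentsWithStats(m.astype(np.uint8),connectivity=4); out=[]
    for i in range(1,n):
        if st[i,4]<150: continue
        P=W[l==i]; k=np.ones(len(P),bool)
        for _ in range(6):
            A=np.c_[P[:,:2],np.ones(len(P))]; f=np.linalg.lstsq(A[k],P[k,2],rcond=None)[0]; r=P[:,2]-A@f; k=abs(r)<max(.003,1.5*np.median(abs(r)))
        (cx,cy),(a,b),ang=cv2.minAreaRect((P[k,:2]*1000).astype(np.float32))
        if a<b: a,b,ang=b,a,ang+90
        t=np.radians(ang); d=np.array([np.cos(t),np.sin(t)])
        if d@f[:2]<0: t+=np.pi
        t=(t+np.pi)%(2*np.pi)-np.pi; sl=np.degrees(np.arctan(abs(d@f[:2])))
        zc=f@[cx/1000,cy/1000,1]
        out.append((*np.round(c[i]).astype(int).tolist(),round(cx/1000,4),round(cy/1000,4),round(np.degrees(t),1),round(sl,1),round(a),round(b),round(zc,4)))
    return out
E
python3 - <<'E'
from h import *
s=dict(np.load('top1.npz'));W=cloud(s)
for b in blanks(s): print(b)
t=W[130:290,290:420];k=(t[...,0]>.3)&(t[...,2]<.008)
print('table z',np.nanmedian(t[k][:,2]),np.nanstd(t[k][:,2]))
m=(W[...,2]>.040)&(W[...,2]<.052)&(abs(W[...,1]-.28)<.15)&(abs(W[...,0]-.5)<.14);m=m.astype(np.uint8)
h=cv2.cvtColor(s['image'],cv2.COLOR_RGB2HSV)
m&=(h[...,1]<60).astype(np.uint8);m[:,:220]=0
n,l,st,c=cv2.connectedComponentsWithStats(m);i=1+st[1:,4].argmax();P=W[l==i]
print(c[i],st[i],np.median(P[:,2]),cv2.minAreaRect((P[:,:2]*1000).astype(np.float32)))
b=(h[...,1]<40)&(h[...,2]>200);b[:, :190]=0;b[:,218:]=0;b[:170]=0;b[210:]=0
Q=W[b];print('button',len(Q),np.nanmedian(Q,0),np.nanmin(Q,0),np.nanmax(Q,0))
E
```

```text
(365, 119, 0.7709, -0.2001, np.float64(-91.0), np.float64(0.0), 359, 51, np.float64(0.0351))
(321, 161, 0.6122, -0.065, np.float64(-162.9), np.float64(8.5), 118, 50, np.float64(0.0271))
(395, 164, 0.6032, -0.3069, np.float64(-17.1), np.float64(8.1), 120, 50, np.float64(0.0275))
(358, 165, 0.6006, -0.1858, np.float64(-169.2), np.float64(8.4), 118, 51, np.float64(0.0267))
(265, 187, 0.5159, 0.1215, np.float64(173.3), np.float64(0.1), 199, 96, np.float64(0.0454))
(393, 207, 0.4599, -0.2989, np.float64(8.1), np.float64(8.6), 118, 50, np.float64(0.0274))
(354, 211, 0.4455, -0.1725, np.float64(-8.6), np.float64(8.3), 119, 50, np.float64(0.0272))
(316, 211, 0.4434, -0.0473, np.float64(172.9), np.float64(8.8), 118, 50, np.float64(0.027))
table z 0.0004862731976309256 0.002835917119832525
[240.68028644 185.45871946] [ 220  153   43   66 2374] 0.0453866265505126 ((524.886962890625, 198.6187744140625), (137.0160675048828, 215.95993041992188), 89.8874282836914)
button 67 [0.51179115 0.31803642 0.05850794] [0.49832807 0.30502151 0.05184509] [0.52558419 0.33116416 0.06394941]
```

Run:
```python
import cv2
a=cv2.imread('pics/top1.png')[130:290,180:460]
cv2.imwrite('pics/crop1.png',cv2.resize(a,None,fx=2.8,fy=2.8,interpolation=cv2.INTER_CUBIC))
```

```text
(no output)
```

View pics/crop1.png

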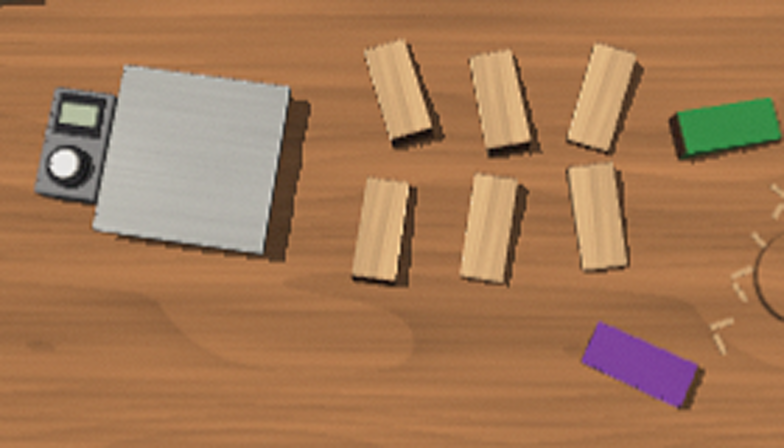

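The crop confirms the six tan blanks. Green (crop px 725,128) and purple (640,365) are clearly a different colour. Next I fit the platform exactly.

Run:
```python
from h import *
s=dict(np.load('top1.npz'));W=cloud(s)
m=((W[...,2]>.0425)&(W[...,2]<.049)).astype(np.uint8);m[:,:190]=0;m[:,300:]=0;m[:140]=0;m[235:]=0
m=cv2.morphologyEx(m,cv2.MORPH_OPEN,np.ones((5,5),np.uint8))
n,l,st,c=cv2.connectedComponentsWithStats(m);i=1+st[1:,4].argmax();P=W[l==i]
r=cv2.minAreaRect((P[:,:2]*1000).astype(np.float32));print(c[i],np.median(P[:,2]),r)
C=np.array(r[0])/1000; a=r[2]; a=(a+45)%90-45; t=np.radians(a); R=np.array([[np.cos(t),-np.sin(t)],[np.sin(t),np.cos(t)]])
print('yaw',a,'centre',C,'button pred',C+R@[-.03,.143])
h=cv2.cvtColor(s['image'],cv2.COLOR_RGB2HSV)
b=(h[...,1]<60)&(h[...,2]>180);b[:, :190]=0;b[:,218:]=0;b[:180]=0;b[205:]=0
Q=W[b];Q=Q[Q[:,2]>.053];print('button',len(Q),np.nanmean(Q,0),np.ptp(Q,axis=0))
```

```text
Traceback (most recent call last):
ValueError: attempt to get argmax of an empty sequence
```

Run:
```python
from h import *
s=dict(np.load('top1.npz'));W=cloud(s)
h=cv2.cvtColor(s['image'],cv2.COLOR_RGB2HSV)
m=((h[...,1]<70)&(h[...,2]>110)).astype(np.uint8);m[:,:214]=0;m[:,300:]=0;m[:140]=0;m[235:]=0
m=cv2.morphologyEx(m,cv2.MORPH_OPEN,np.ones((5,5),np.uint8))
n,l,st,c=cv2.connectedComponentsWithStats(m);i=1+st[1:,4].argmax();print(st[i],np.nanmedian(W[l==i][:,2]),np.nanstd(W[l==i][:,2]))
K,D,Rc,t=[np.array(s[k],float) for k in('mtx','D','R','t')]
def ray(uv,z):
    p=cv2.undistortPoints(np.array(uv,float).reshape(-1,1,2),K,D).reshape(-1,2);d=np.c_[p,np.ones(len(p))]@Rc;o=-Rc.T@t
    return o+d*((z-o[2])/d[:,2])[:,None]
cn=max(cv2.findContours((l==i).astype(np.uint8),0,1)[0],key=cv2.contourArea).reshape(-1,2)
P=ray(cn,.045)
r=cv2.minAreaRect((P[:,:2]*1000).astype(np.float32));print(r)
C=np.array(r[0])/1000; a=(r[2]+45)%90-45; tt=np.radians(a); R=np.array([[np.cos(tt),-np.sin(tt)],[np.sin(tt),np.cos(tt)]])
print('yaw',a,'centre',C,'button pred',C+R@[-.03,.143])
b=(h[...,1]<60)&(h[...,2]>180);b[:, :190]=0;b[:,218:]=0;b[:180]=0;b[205:]=0
v,u=np.nonzero(b);print('button',len(u),u.mean(),v.mean(),ray([(u.mean(),v.mean())],.058))
```

```text
[ 214  154   69   66 3640] 0.0453736291343376 0.003306012565590162
((522.7896728515625, 172.31927490234375), (199.10247802734375, 199.8721466064453), 82.39529418945312)
yaw -7.604705810546875 centre [0.52278967 0.17231927] button pred [0.51197784 0.31803168]
button 97 206.11340206185568 190.77319587628867 [[0.50268867 0.30470412 0.058     ]]
```

Button is at about (0.512, 0.318) and platform centre at (0.523, 0.1725), yaw about -7.5°. I'll go and press the button with the fingers shut.

```bash
cat >> h.py <<'E'
def mv(x,y,z,yaw,frm=None):
    """shift in tool axes and turn units from the present (or a given (x,y,z,yaw deg)) pose, tool pointing down"""
    if frm is None:
        o=robot.get_obs(); p=o['tool_pos']; frm=(*p,np.degrees(o['ee_rot'][2]))
    c,s=np.cos(np.radians(frm[3])),np.sin(np.radians(frm[3])); d=np.array([x,y,z])-frm[:3]
    t=np.array([c*d[0]+s*d[1], s*d[0]-c*d[1], -d[2]]); u=-((yaw-frm[3]+180)%360-180)/10
    print('shift',np.round(t,4),'turn',round(u,2)); return (x,y,z,yaw)
E
python3 -c "
from h import *
mv(.512,.318,.085,82.5)"
```

```text
shift [-0.4154 -0.1127  0.1194] turn 8.29
```

>>> {"name": "carry_out", "arguments": {"steps": [[[-0.06, -0.016, 0.0], 1.0, 1], [[-0.12, -0.032, 0.01], 2.0, 1], [[-0.18, -0.049, 0.03], 3.1, 1], [[-0.24, -0.065, 0.05], 4.2, 1], [[-0.3, -0.081, 0.07], 5.2, 1], [[-0.35, -0.096, 0.09], 6.2, 1], [[-0.4154, -0.1127, 0.1194], 7.2, 1], [[-0.4154, -0.1127, 0.1194], 8.29, 1], [[-0.4154, -0.1127, 0.1194], 8.29, 1], [[-0.4154, -0.1127, 0.1194], 8.29, 1]]}}

```text
time: 1.35
tool_pos: [0.5117, 0.3191, 0.0864]
ee_rot: [-3.141, -0.0, 1.443]
wrist_force: [-0.3, 0.5, 0.4]
width: 0.0005
finger_force: 0.0
```

```bash
python3 -c "
from h import *
o=robot.get_obs();print({k:np.round(o[k],4).tolist() for k in('time','tool_pos','ee_rot','joint_positions','wrist_force','width')})
mv(.512,.318,.0515,82.5)
s=snap('side','s2.png');cv2.imwrite('pics/s2c.png',cv2.resize(s['image'][60:200,200:420,::-1],None,fx=3,fy=3))"
```

```text
{'time': 1.35, 'tool_pos': [0.5117, 0.3191, 0.0864], 'ee_rot': [-3.1414, -0.0004, 1.4432], 'joint_positions': [0.4633, 0.2545, 1.4164, 0.0005, 1.4706, 0.5909], 'wrist_force': [-0.3451, 0.4756, 0.4277], 'width': 0.0005}
shift [-0.001   0.0005  0.0349] turn 0.02
```

View pics/s2c.png

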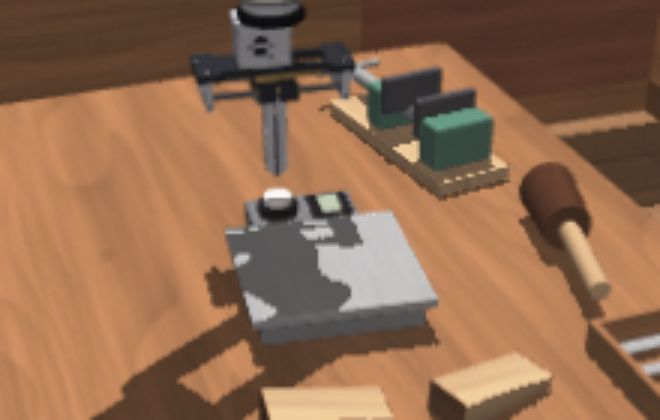

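The crop shows the shut fingers right above the white button at crop px (276,198). Pressing.

>>> {"name": "carry_out", "arguments": {"steps": [[[-0.001, 0, 0.015], 0, 1], [[-0.001, 0, 0.025], 0, 1], [[-0.001, 0, 0.03], 0, 1], [[-0.001, 0, 0.034], 0, 1], [[-0.001, 0, 0.035], 0, 1], [[-0.001, 0, 0.035], 0, 1]]}}

```text
time: 2.15
tool_pos: [0.5112, 0.3176, 0.0523]
ee_rot: [-3.14, 0.0, 1.44]
wrist_force: [-5.0, -0.5, 7.8]
width: 0.0006
finger_force: 3.3
```

>>> {"name": "carry_out", "arguments": {"steps": [[[0, 0, 0.001], 0, 1], [[0, 0, 0.001], 0, 1], [[0, 0, 0.001], 0, 1], [[0, 0, 0.001], 0, 1], [[0, 0, 0.001], 0, 1], [[0, 0, 0.001], 0, 1], [[0, 0, 0.001], 0, 1], [[0, 0, 0.001], 0, 1], [[0, 0, 0.001], 0, 1], [[0, 0, 0.001], 0, 1]]}}

```text
time: 3.4
tool_pos: [0.5113, 0.3177, 0.0522]
ee_rot: [-3.14, -0.0, 1.44]
wrist_force: [-5.2, -1.4, 9.4]
width: 0.0005
finger_force: 4.9
```

>>> {"name": "carry_out", "arguments": {"steps": [[[0, 0, 0], 0, 1], [[0, 0, 0], 0, 1], [[0, 0, 0], 0, 1], [[0, 0, 0], 0, 1], [[0, 0, 0], 0, 1], [[0, 0, 0], 0, 1], [[0, 0, 0], 0, 1], [[0, 0, 0], 0, 1], [[0, 0, 0], 0, 1], [[0, 0, 0], 0, 1]]}}

```text
time: 4.65
tool_pos: [0.5112, 0.3177, 0.0522]
ee_rot: [-3.14, -0.0, 1.44]
wrist_force: [-5.3, -0.7, 9.5]
width: 0.0004
finger_force: 4.9
```

>>> {"name": "carry_out", "arguments": {"steps": [[[0, 0, -0.03], 0, 1], [[0, 0, -0.08], 0, 1], [[0, 0, -0.1], 0, -1], [[0, 0, -0.1], 0, -1], [[0, 0, -0.1], 0, -1]]}}

```text
time: 5.28
tool_pos: [0.5116, 0.3171, 0.1484]
ee_rot: [-3.14, 0.001, 1.44]
wrist_force: [-0.4, -0.5, -0.7]
width: 0.0272
finger_force: 0.0
```

```bash
python3 -c "
from h import *
s=snap('top')
for b in blanks(s): print(*b)
p=mv(.4434,-.0473,.06,-7.1)"
```

```text
360 118 0.7725 -0.2003 -90.9 0.4 357 54 0.0267
321 161 0.6116 -0.0649 -163.4 8.4 119 50 0.0275
395 164 0.6028 -0.3068 -16.8 8.3 120 50 0.0278
358 165 0.6001 -0.1859 -170.0 8.5 118 51 0.0273
266 174 0.561 0.1118 180.0 0.6 112 96 0.0453
393 207 0.46 -0.2989 8.1 8.4 119 51 0.0274
354 211 0.4451 -0.1722 -8.3 8.3 119 50 0.0274
316 211 0.4435 -0.0478 172.0 8.9 118 50 0.0274
shift [-0.3701 -0.0198  0.0879] turn 8.96
```

>>> {"name": "carry_out", "arguments": {"steps": [[[-0.06, -0.003, 0.0], 1.0, -1], [[-0.12, -0.006, 0.0], 2.0, -1], [[-0.18, -0.01, 0.0], 3.0, -1], [[-0.24, -0.013, 0.01], 4.0, -1], [[-0.3, -0.016, 0.03], 5.0, -1], [[-0.35, -0.019, 0.06], 6.0, -1], [[-0.3701, -0.0198, 0.0879], 7.0, -1], [[-0.3701, -0.0198, 0.0879], 8.0, -1], [[-0.3701, -0.0198, 0.0879], 8.96, -1], [[-0.3701, -0.0198, 0.0879], 8.96, -1]]}}

```text
time: 6.58
tool_pos: [0.4431, -0.0467, 0.0606]
ee_rot: [-3.141, 0.003, -0.122]
wrist_force: [0.3, -0.3, 0.1]
width: 0.0937
finger_force: 0.0
```

```bash
python3 -c "
from h import *
print(robot.get_obs()['joint_positions'],robot.get_obs()['width'])
mv(.4435,-.0475,.004,-7.5)"
```

```text
[-2.32524338e-01 -6.78403634e-02  1.82030408e+00  7.59918485e-05
  1.39208550e+00  1.46049601e+00] 0.09371557258825511
shift [0.0005 0.0007 0.0566] turn 0.05
```

>>> {"name": "carry_out", "arguments": {"steps": [[[0.0005, 0.0007, 0.03], 0, -1], [[0.0005, 0.0007, 0.05], 0, -1], [[0.0005, 0.0007, 0.0566], 0, -1], [[0.0005, 0.0007, 0.0566], 0, -1], [[0.0005, 0.0007, 0.0566], 0, 1], [[0.0005, 0.0007, 0.0566], 0, 1], [[0.0005, 0.0007, 0.0566], 0, 1], [[0.0005, 0.0007, 0.0566], 0, 1], [[0.0005, 0.0007, 0.0566], 0, 1], [[0.0005, 0.0007, 0.0566], 0, 1]]}}

```text
time: 7.82
tool_pos: [0.4446, -0.0477, 0.0057]
ee_rot: [3.142, -0.0, -0.124]
wrist_force: [0.7, -0.5, 1.2]
width: 0.0498
finger_force: 30.0
```

>>> {"name": "carry_out", "arguments": {"steps": [[[0, 0, -0.03], 0, 1], [[0, 0, -0.08], 0, 1], [[0, 0, -0.12], 0, 1], [[0, 0, -0.12], 0, 1], [[0, 0, -0.12], 0, 1]]}}

```text
time: 8.45
tool_pos: [0.4436, -0.0474, 0.1239]
ee_rot: [-3.141, 0.003, -0.124]
wrist_force: [-0.0, 0.4, -1.6]
width: 0.0502
finger_force: 30.0
```

```bash
python3 -c "
from h import *
o=robot.get_obs();print(o['tool_pos'],o['width'])
p=mv(.523,.1725,.095,82.5); mv(.523,.1725,.0495,82.5,p)"
```

```text
[ 0.44360143 -0.04735866  0.12394546] 0.05022545375754301
shift [ 0.0516 -0.228   0.0289] turn -8.96
shift [0.     0.     0.0455] turn -0.0
```

>>> {"name": "carry_out", "arguments": {"steps": [[[0.01, -0.04, 0.0], -1.0, 1], [[0.02, -0.08, 0.0], -2.0, 1], [[0.03, -0.12, 0.0], -3.0, 1], [[0.04, -0.17, 0.0], -4.0, 1], [[0.0516, -0.228, 0.0], -5.0, 1], [[0.0516, -0.228, 0.01], -6.0, 1], [[0.0516, -0.228, 0.02], -7.0, 1], [[0.0516, -0.228, 0.0289], -8.0, 1], [[0.0516, -0.228, 0.0289], -8.96, 1], [[0.0516, -0.228, 0.0289], -8.96, 1]]}}

```text
time: 9.7
tool_pos: [0.5222, 0.1719, 0.0937]
ee_rot: [-3.136, 0.002, 1.438]
wrist_force: [0.1, 0.7, -1.6]
width: 0.05
finger_force: 30.0
```

```bash
python3 -c "
from h import *
o=robot.get_obs();print(o['tool_pos'],np.degrees(o['ee_rot'][2]),o['width'])
p=mv(.523,.1725,.0505,82.5)
s=snap('side');cv2.imwrite('pics/s3c.png',cv2.resize(s['image'][60:200,220:400,::-1],None,fx=3,fy=3))"
```

```text
[0.52222409 0.17192314 0.09365255] 82.38907480429914 0.04997702234434559
shift [0.0007 0.0007 0.0432] turn -0.01
```

View pics/s3c.png

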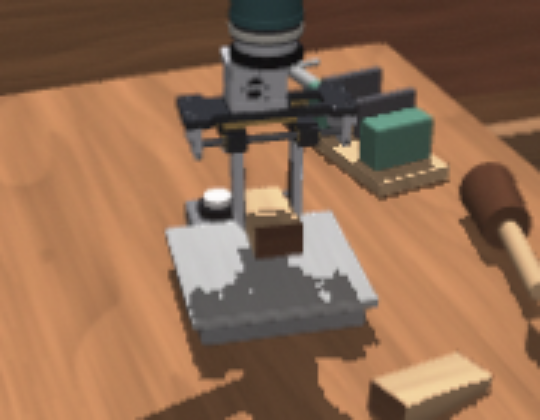

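The blank is held over the platform at crop px (270,225), thick end towards the camera. Lowering and letting go.

>>> {"name": "carry_out", "arguments": {"steps": [[[0.0007, 0.0007, 0.025], 0, 1], [[0.0007, 0.0007, 0.038], 0, 1], [[0.0007, 0.0007, 0.0432], 0, 1], [[0.0007, 0.0007, 0.0436], 0, 1], [[0.0007, 0.0007, 0.0436], 0, 1], [[0.0007, 0.0007, 0.0436], 0, -1], [[0.0007, 0.0007, 0.0436], 0, -1], [[0.0007, 0.0007, 0.0436], 0, -1], [[0.0007, 0.0007, 0.0436], 0, -1]]}}

```text
time: 10.88
tool_pos: [0.5248, 0.1729, 0.0533]
ee_rot: [3.141, -0.0, 1.44]
wrist_force: [-0.1, 0.1, -0.0]
width: 0.0865
finger_force: 0.0
```

>>> {"name": "carry_out", "arguments": {"steps": [[[0, 0, -0.03], 0, -1], [[0, 0, -0.08], 0, -1], [[0, 0, -0.11], 0, -1], [[0, 0, -0.11], 0, -1]]}}

```text
time: 11.38
tool_pos: [0.5266, 0.1733, 0.1663]
ee_rot: [3.135, -0.002, 1.44]
wrist_force: [0.1, 0.9, -0.8]
width: 0.0933
finger_force: 0.0
```

```bash
python3 -c "
from h import *
o=robot.get_obs();print(o['tool_pos'],o['time'])
s=snap('top')
for b in blanks(s): print(*b)
p=mv(.6116,-.065,.065,-163.4)
p=mv(.6116,-.065,.065,16.6)"
```

```text
[0.52655435 0.17332    0.16634419] 11.375
360 119 0.7721 -0.2004 -90.8 0.2 357 52 0.0266
321 161 0.6122 -0.0649 -163.3 8.7 119 50 0.0275
395 164 0.6027 -0.307 -16.7 8.5 120 50 0.0277
358 165 0.6006 -0.1862 -169.8 8.9 119 50 0.0272
265 167 0.5858 0.1205 68.5 0.4 92 72 0.0463
393 207 0.4592 -0.2989 8.3 8.1 119 51 0.027
354 211 0.4454 -0.1725 -8.6 8.4 120 50 0.0272
259 205 0.4557 0.1297 177.7 0.7 73 60 0.0455
shift [-0.2247  0.1167  0.0987] turn -11.41
shift [-0.2247  0.1167  0.0987] turn 6.59
```

```bash
python3 -c "
from h import *
o=robot.get_obs();print(o['tool_pos'])
p=mv(.4454,-.1725,.06,-8.5)"
```

```text
[0.52521614 0.17299546 0.16371074]
shift [-0.353  -0.0341  0.1037] turn 9.1
```

>>> {"name": "carry_out", "arguments": {"steps": [[[-0.05, -0.005, 0.0], 1.0, -1], [[-0.1, -0.01, 0.0], 2.0, -1], [[-0.16, -0.016, 0.0], 3.0, -1], [[-0.22, -0.022, 0.01], 4.0, -1], [[-0.28, -0.028, 0.03], 5.0, -1], [[-0.33, -0.033, 0.06], 6.0, -1], [[-0.353, -0.0341, 0.09], 7.0, -1], [[-0.353, -0.0341, 0.1037], 8.0, -1], [[-0.353, -0.0341, 0.1037], 9.1, -1], [[-0.353, -0.0341, 0.1037], 9.1, -1]]}}

```text
time: 12.68
tool_pos: [0.4431, -0.1719, 0.0567]
ee_rot: [-3.14, 0.005, -0.147]
wrist_force: [-0.1, -0.2, -0.6]
width: 0.0938
finger_force: 0.0
```

```bash
python3 -c "
from h import *
o=robot.get_obs();print(o['tool_pos'])
mv(.4454,-.1725,.0045,-8.5)
s=snap('top')
for b in blanks(s): print(*b)"
```

```text
[ 0.44309601 -0.1718771   0.05667718]
shift [0.0024 0.0003 0.0522] turn 0.01
363 119 0.7717 -0.2001 -90.6 0.0 359 50 0.0341
321 161 0.6119 -0.065 -162.7 9.4 118 50 0.0273
395 163 0.6035 -0.3071 -16.9 8.3 118 50 0.0274
357 156 0.6246 -0.1818 -169.4 7.6 68 50 0.0241
267 169 0.5716 0.1149 -97.6 1.3 97 86 0.0455
265 205 0.4751 0.1178 -7.9 0.4 118 78 0.0456
394 198 0.4874 -0.3019 -0.3 9.4 65 39 0.0311
```

>>> {"name": "carry_out", "arguments": {"steps": [[[0.0012, 0, 0.03], 0, -1], [[0.0012, 0, 0.047], 0, -1], [[0.0012, 0, 0.0525], 0, -1], [[0.0012, 0, 0.0525], 0, -1], [[0.0012, 0, 0.0525], 0, 1], [[0.0012, 0, 0.0525], 0, 1], [[0.0012, 0, 0.0525], 0, 1], [[0.0012, 0, 0.0525], 0, 1], [[0.0012, 0, 0.0525], 0, 1], [[0.0012, 0, 0.0525], 0, 1]]}}

```text
time: 13.98
tool_pos: [0.4461, -0.1729, 0.0069]
ee_rot: [-3.142, -0.0, -0.148]
wrist_force: [-0.8, 0.7, 0.9]
width: 0.0496
finger_force: 30.0
```

>>> {"name": "carry_out", "arguments": {"steps": [[[0, 0, -0.03], 0, 1], [[0, 0, -0.08], 0, 1], [[0, 0, -0.14], 0, 1], [[0, 0, -0.14], 0, 1], [[0, 0, -0.14], 0, 1]]}}

```text
time: 14.6
tool_pos: [0.4454, -0.1725, 0.1458]
ee_rot: [-3.141, 0.002, -0.148]
wrist_force: [-0.0, 0.4, -2.3]
width: 0.0497
finger_force: 30.0
```

```bash
python3 -c "
from h import *
o=robot.get_obs();print(o['tool_pos'],o['width'])
p=mv(.5231,.1731,.12,82.5)"
```

```text
[ 0.44543701 -0.17249712  0.14576649] 0.04973018948065642
shift [ 0.0257 -0.3533  0.0258] turn -9.1
```

>>> {"name": "carry_out", "arguments": {"steps": [[[0.004, -0.05, 0.0], -1.0, 1], [[0.008, -0.1, 0.0], -2.0, 1], [[0.012, -0.16, 0.0], -3.0, 1], [[0.016, -0.22, 0.0], -4.0, 1], [[0.02, -0.28, 0.0], -5.0, 1], [[0.0257, -0.33, 0.0], -6.0, 1], [[0.0257, -0.3533, 0.01], -7.0, 1], [[0.0257, -0.3533, 0.0258], -8.0, 1], [[0.0257, -0.3533, 0.0258], -9.1, 1], [[0.0257, -0.3533, 0.0258], -9.1, 1]]}}

```text
time: 15.85
tool_pos: [0.5218, 0.1725, 0.1177]
ee_rot: [-3.136, 0.002, 1.438]
wrist_force: [0.8, -0.7, -1.6]
width: 0.0501
finger_force: 30.0
```

```bash
python3 -c "
from h import *
o=robot.get_obs();print(o['tool_pos'],np.degrees(o['ee_rot'][2]),o['width'])
p=mv(.5231,.1731,.079,82.5)
s=snap('side');cv2.imwrite('pics/s4c.png',cv2.resize(s['image'][60:200,220:400,::-1],None,fx=3,fy=3))"
```

```text
[0.5218161  0.17254243 0.11768041] 82.40513827937109 0.05007598869648111
shift [0.0007 0.0012 0.0387] turn -0.01
```

View pics/s4c.png

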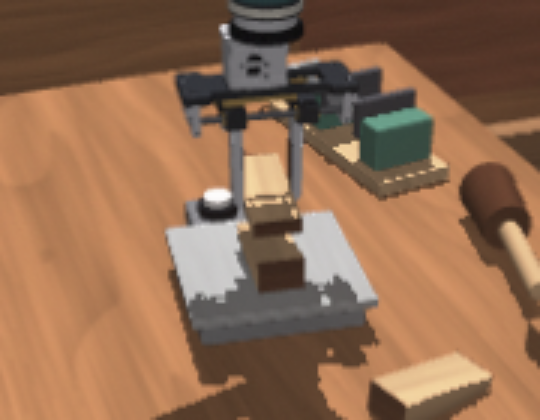

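The second blank hangs above the first, thin end (275,222) over the first's thick end (280,270). I'll lower it until it pivots flush.

>>> {"name": "carry_out", "arguments": {"steps": [[[0.001, 0.001, 0.02], 0, 1], [[0.001, 0.001, 0.026], 0, 1], [[0.001, 0.001, 0.03], 0, 1], [[0.001, 0.001, 0.032], 0, 1], [[0.001, 0.001, 0.034], 0, 1], [[0.001, 0.001, 0.034], 0, 1]]}}

```text
time: 16.65
tool_pos: [0.525, 0.1737, 0.0874]
ee_rot: [3.141, -0.0, 1.44]
wrist_force: [0.1, 0.2, -2.1]
width: 0.0497
finger_force: 30.0
```

>>> {"name": "carry_out", "arguments": {"steps": [[[-0.001, 0.0, 0.002], 0, 1], [[-0.001, 0.0, 0.004], 0, 1], [[-0.001, 0.0, 0.006], 0, 1], [[-0.001, 0.0, 0.006], 0, 1]]}}

```text
time: 17.15
tool_pos: [0.5251, 0.173, 0.0815]
ee_rot: [3.14, -0.001, 1.44]
wrist_force: [0.8, 2.2, 3.7]
width: 0.0497
finger_force: 30.0
```

>>> {"name": "carry_out", "arguments": {"steps": [[[0, 0.0, 0.0015], 0, 1], [[0, 0.0, 0.003], 0, 1], [[0, 0.0, 0.003], 0, 1]]}}

```text
time: 17.52
tool_pos: [0.5254, 0.174, 0.0789]
ee_rot: [3.14, -0.003, 1.44]
wrist_force: [-0.7, 4.7, 4.7]
width: 0.0495
finger_force: 30.0
```

```bash
python3 -c "
from h import *
s=snap('side');cv2.imwrite('pics/s5c.png',cv2.resize(s['image'][60:200,220:400,::-1],None,fx=3,fy=3))"
```

```text
(no output)
```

View pics/s5c.png

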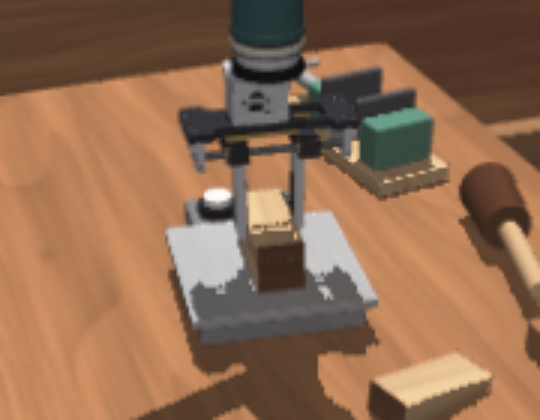

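It sits flush. Let go, rise, and measure the course with the arm off to the side.

>>> {"name": "carry_out", "arguments": {"steps": [[[0, 0, 0], 0, -1], [[0, 0, 0], 0, -1], [[0, 0, 0], 0, -1], [[0, 0, 0], 0, -1], [[0, 0, -0.03], 0, -1], [[0, 0, -0.08], 0, -1], [[0, 0, -0.1], 0, -1], [[-0.06, 0.03, -0.1], 1.0, -1], [[-0.12, 0.06, -0.1], 2.0, -1], [[-0.16, 0.08, -0.1], 3.0, -1]]}}

```text
time: 18.82
tool_pos: [0.5835, 0.0016, 0.1781]
ee_rot: [3.141, -0.0, 0.91]
wrist_force: [0.4, 0.8, 0.2]
width: 0.0938
finger_force: 0.0
```

```bash
cat >> h.py <<'E'
def top(s,z,c=(.523,.1725),r=.085,tol=.012):
    """top face at height z near platform centre: plane slope along scale axes, height, outline by colour contour rays at z"""
    W=cloud(s); hh=cv2.cvtColor(s['image'],cv2.COLOR_RGB2HSV)
    m=((hh[...,0]>8)&(hh[...,0]<26)&(hh[...,1]>60)&(hh[...,2]>110)&(abs(W[...,2]-z)<tol)&(np.hypot(W[...,0]-c[0],W[...,1]-c[1])<r)).astype(np.uint8)
    n,l,st,_=cv2.connectedComponentsWithStats(cv2.morphologyEx(m,cv2.MORPH_CLOSE,np.ones((3,3),np.uint8)))
    i=1+st[1:,4].argmax(); P=W[(l==i)&(m>0)]; Q=P-[c[0],c[1],0]; a=np.radians(-7.5)
    Q=np.c_[Q[:,0]*np.cos(a)+Q[:,1]*np.sin(a),-Q[:,0]*np.sin(a)+Q[:,1]*np.cos(a),Q[:,2]]
    f=np.linalg.lstsq(np.c_[Q[:,:2],np.ones(len(Q))],Q[:,2],rcond=None)[0]
    rc=cv2.minAreaRect((Q[:,:2]*1000).astype(np.float32))
    print('top n',len(Q),'slope deg x,y',np.round(np.degrees(np.arctan(f[:2])),1),'z',round(f[2],4),'rect mm (scale frame)',np.round(rc[0],1),np.round(rc[1],1),round(rc[2],1))
E
python3 -c "
from h import *
o=robot.get_obs();print(o['tool_pos'],o['time'])
s=snap('top')
top(s,.099)
for b in blanks(s): print(*b)
mv(.612,-.065,.065,17)"
```

```text
[0.58354247 0.00161183 0.17812373] 18.825
top n 333 slope deg x,y [ 0.4 -0.2] z 0.0992 rect mm (scale frame) [ 2.7 29.5] [52. 69.] 0.2
379 120 0.7506 -0.2261 95.1 1.6 313 36 0.0356
321 161 0.6133 -0.0645 -163.1 8.7 117 50 0.0266
395 163 0.604 -0.3072 -16.8 9.0 118 50 0.0275
359 158 0.6123 -0.1853 -168.0 8.2 95 48 0.0248
397 209 0.4601 -0.3062 6.4 9.0 119 38 0.0273
shift [-0.0301  0.0582  0.1125] turn 3.46
```

>>> {"name": "carry_out", "arguments": {"steps": [[[-0.03, 0.058, 0.05], 1.0, -1], [[-0.03, 0.058, 0.1], 2.0, -1], [[-0.0301, 0.0582, 0.1125], 3.46, -1], [[-0.0301, 0.0582, 0.1125], 3.46, -1], [[-0.0301, 0.0582, 0.1125], 3.46, -1], [[-0.0301, 0.0582, 0.1125], 3.46, -1]]}}

```text
time: 19.62
tool_pos: [0.6112, -0.0556, 0.066]
ee_rot: [3.141, -0.001, 0.314]
wrist_force: [-0.5, 0.8, -0.3]
width: 0.0941
finger_force: 0.0
```

```bash
python3 -c "
from h import *
o=robot.get_obs();print(o['tool_pos'],np.degrees(o['ee_rot']))
p=mv(.6122,-.065,.0045,17)
p=mv(.523,.1725,.155,-7.5,(.612,-.065,.165,17))"
```

```text
[ 0.61122678 -0.05564265  0.06604552] [ 1.79975542e+02 -4.32871118e-02  1.79793281e+01]
shift [-0.002   0.0092  0.0615] turn 0.1
shift [-0.0157 -0.2531  0.01  ] turn 2.45
```

>>> {"name": "carry_out", "arguments": {"steps": [[[-0.002, 0.0092, 0.01], 0.1, -1], [[-0.002, 0.0092, 0.035], 0.1, -1], [[-0.002, 0.0092, 0.055], 0.1, -1], [[-0.002, 0.0092, 0.0615], 0.1, -1], [[-0.002, 0.0092, 0.0615], 0.1, 1], [[-0.002, 0.0092, 0.0615], 0.1, 1], [[-0.002, 0.0092, 0.0615], 0.1, 1], [[-0.002, 0.0092, 0.0615], 0.1, 1], [[-0.002, 0.0092, 0.0615], 0.1, 1], [[-0.002, 0.0092, 0.0615], 0.1, 1]]}}

```text
time: 20.88
tool_pos: [0.6121, -0.0652, 0.0045]
ee_rot: [3.141, -0.001, 0.295]
wrist_force: [0.1, -0.2, 1.0]
width: 0.0499
finger_force: 30.0
```

>>> {"name": "carry_out", "arguments": {"steps": [[[0, 0, -0.03], 0, 1], [[0, 0, -0.08], 0, 1], [[0, 0, -0.14], 0, 1], [[0, 0, -0.16], 0, 1], [[0, 0, -0.16], 0, 1], [[0, 0, -0.16], 0, 1]]}}

```text
time: 21.62
tool_pos: [0.6108, -0.0649, 0.1617]
ee_rot: [-3.14, 0.003, 0.295]
wrist_force: [0.7, 0.2, -2.7]
width: 0.0499
finger_force: 30.0
```

```bash
python3 -c "
from h import *
o=robot.get_obs();print(o['tool_pos'],np.degrees(o['ee_rot']),o['width'])
p=mv(.525,.174,.145,-7.5)"
```

```text
[ 0.61079432 -0.06489123  0.16171907] [-179.89082409    0.19167352   16.89896567] 0.04989072519341393
shift [-0.0126 -0.2535  0.0167] turn 2.44
```

>>> {"name": "carry_out", "arguments": {"steps": [[[-0.002, -0.05, 0.0], 0.6, 1], [[-0.004, -0.1, 0.0], 1.2, 1], [[-0.007, -0.15, 0.0], 1.8, 1], [[-0.01, -0.2, 0.0], 2.44, 1], [[-0.0126, -0.2535, 0.0], 2.44, 1], [[-0.0126, -0.2535, 0.0167], 2.44, 1], [[-0.0126, -0.2535, 0.0167], 2.44, 1], [[-0.0126, -0.2535, 0.0167], 2.44, 1]]}}

```text
time: 22.62
tool_pos: [0.5261, 0.1725, 0.1462]
ee_rot: [3.141, 0.002, -0.133]
wrist_force: [1.3, -0.1, -1.0]
width: 0.0496
finger_force: 30.0
```

```bash
python3 -c "
from h import *
o=robot.get_obs();print(o['tool_pos'],np.degrees(o['ee_rot']),o['width'])
p=mv(.525,.1735,.1045,-7.5)"
```

```text
[0.52606062 0.17254575 0.14620634] [ 1.79942210e+02  1.11818707e-01 -7.59589478e+00] 0.049561567439939086
shift [-0.0012 -0.0008  0.0417] turn -0.01
```

>>> {"name": "carry_out", "arguments": {"steps": [[[-0.001, -0.001, 0.02], 0, 1], [[-0.001, -0.001, 0.03], 0, 1], [[-0.001, -0.001, 0.038], 0, 1], [[-0.001, -0.001, 0.041], 0, 1], [[-0.001, -0.001, 0.041], 0, 1], [[-0.001, -0.001, 0.041], 0, 1]]}}

```text
time: 23.38
tool_pos: [0.5257, 0.175, 0.107]
ee_rot: [-3.141, -0.001, -0.131]
wrist_force: [-0.7, 1.2, -1.2]
width: 0.0497
finger_force: 30.0
```

>>> {"name": "carry_out", "arguments": {"steps": [[[0, 0.001, 0.0015], 0, 1], [[0, 0.001, 0.003], 0, 1], [[0, 0.001, 0.003], 0, 1]]}}

```text
time: 23.75
tool_pos: [0.525, 0.1739, 0.1032]
ee_rot: [-3.142, 0.0, -0.131]
wrist_force: [0.3, 0.2, -1.7]
width: 0.05
finger_force: 30.0
```

>>> {"name": "carry_out", "arguments": {"steps": [[[0, 0, 0.001], 0, 1], [[0, 0, 0.0015], 0, 1], [[0, 0, 0.0015], 0, 1]]}}

```text
time: 24.12
tool_pos: [0.5252, 0.174, 0.1031]
ee_rot: [-3.141, -0.001, -0.131]
wrist_force: [-2.1, -0.7, 5.9]
width: 0.0499
finger_force: 30.0
```

Contact. Let go, rise, and head for blank D (0.460, -0.299, thick end at +8°).

>>> {"name": "carry_out", "arguments": {"steps": [[[0, 0, -0.0005], 0, -1], [[0, 0, -0.0005], 0, -1], [[0, 0, -0.0005], 0, -1], [[0, 0, -0.0005], 0, -1], [[0, 0, -0.03], 0, -1], [[0, 0, -0.07], 0, -1], [[0, 0, -0.07], 0, -1]]}}

```text
time: 25.0
tool_pos: [0.5274, 0.1745, 0.176]
ee_rot: [-3.139, -0.008, -0.131]
wrist_force: [0.4, 0.6, 0.1]
width: 0.0943
finger_force: 0.0
```

>>> {"name": "carry_out", "arguments": {"steps": [[[0, 0.06, 0], -0.4, -1], [[0, 0.12, 0], -0.8, -1], [[0, 0.18, 0], -1.2, -1], [[0, 0.24, 0], -1.56, -1], [[0, 0.3, 0], -1.56, -1], [[0, 0.34, 0], -1.56, -1], [[0, 0.34, 0], -1.56, -1], [[0, 0.34, 0], -1.56, -1]]}}

```text
time: 26.0
tool_pos: [0.4804, -0.1624, 0.1708]
ee_rot: [-3.14, 0.001, 0.141]
wrist_force: [0.0, 0.0, -0.0]
width: 0.094
finger_force: 0.0
```

```bash
python3 -c "
from h import *
o=robot.get_obs();print(o['tool_pos'],np.degrees(o['ee_rot'][2]),o['time'])
s=snap('top','t6.png')
top(s,.126,tol=.014)
for b in blanks(s): print(*b)
mv(.460,-.299,.06,8.2)
cv2.imwrite('pics/t6c.png',cv2.resize(s['image'][120:300,170:460,::-1],None,fx=2.6,fy=2.6))"
```

```text
[ 0.48040889 -0.16237867  0.17075429] 8.10265321336424 26.0
top n 619 slope deg x,y [-8.5  0.5] z 0.1259 rect mm (scale frame) [1.9 2.4] [119.5  51.9] 0.5
366 119 0.7729 -0.2006 -90.0 0.0 359 54 0.0354
397 163 0.6017 -0.3099 -16.7 7.9 120 44 0.0278
268 187 0.5156 0.1219 172.6 0.0 199 97 0.0454
391 194 0.5001 -0.2933 101.0 3.6 51 36 0.0338
shift [-0.0399  0.1327  0.1111] turn -0.0
```

View pics/t6c.png

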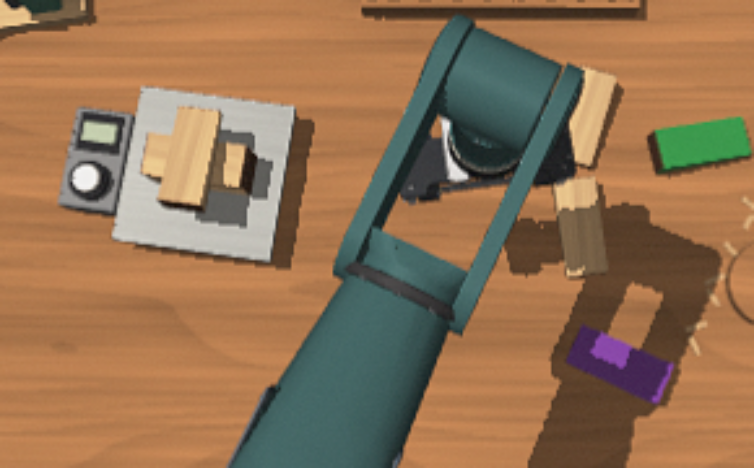

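The crop shows the third blank crosswise and square on course 1 at (190,157). D at (580,228) has not moved; B is under the wrist.

>>> {"name": "carry_out", "arguments": {"steps": [[[-0.02, 0.06, 0.03], 0, -1], [[-0.04, 0.12, 0.07], 0, -1], [[-0.04, 0.1327, 0.1], 0, -1], [[-0.04, 0.1327, 0.111], 0, -1], [[-0.04, 0.1327, 0.111], 0, -1], [[-0.04, 0.1327, 0.111], 0, -1]]}}

```text
time: 26.8
tool_pos: [0.4614, -0.2993, 0.0628]
ee_rot: [3.14, -0.003, 0.144]
wrist_force: [-0.3, -0.4, 0.5]
width: 0.0939
finger_force: 0.0
```

```bash
python3 -c "
from h import *
o=robot.get_obs();print(o['tool_pos'],np.degrees(o['ee_rot'][2]),o['time'])
mv(.4598,-.299,.0045,8.2)"
```

```text
[ 0.4614317  -0.29930809  0.06282082] 8.23430131627392 26.8
shift [-0.0016 -0.0005  0.0583] turn 0.0
```

>>> {"name": "carry_out", "arguments": {"steps": [[[-0.001, 0, 0.03], 0, -1], [[-0.001, 0, 0.05], 0, -1], [[-0.001, 0, 0.058], 0, -1], [[-0.001, 0, 0.058], 0, -1], [[-0.001, 0, 0.058], 0, 1], [[-0.001, 0, 0.058], 0, 1], [[-0.001, 0, 0.058], 0, 1], [[-0.001, 0, 0.058], 0, 1], [[-0.001, 0, 0.058], 0, 1], [[-0.001, 0, 0.058], 0, 1]]}}

```text
time: 28.05
tool_pos: [0.4588, -0.3002, 0.0029]
ee_rot: [-3.141, 0.0, 0.141]
wrist_force: [-0.3, 0.6, 0.7]
width: 0.0498
finger_force: 30.0
```

>>> {"name": "carry_out", "arguments": {"steps": [[[0, 0, -0.03], 0, 1], [[0, 0, -0.08], 0, 1], [[0, 0, -0.14], 0, 1], [[0, 0, -0.18], 0, 1], [[0, 0, -0.18], 0, 1], [[0, 0, -0.18], 0, 1]]}}

```text
time: 28.8
tool_pos: [0.4581, -0.2997, 0.1809]
ee_rot: [-3.139, 0.002, 0.141]
wrist_force: [0.4, -0.5, -2.4]
width: 0.0496
finger_force: 30.0
```

```bash
python3 -c "
from h import *
o=robot.get_obs();print(o['tool_pos'],np.degrees(o['ee_rot']),o['width'])
p=mv(.525,.1737,.175,-7.5)"
```

```text
[ 0.45813514 -0.29974073  0.18085496] [-1.79864866e+02  1.22593391e-01  8.10052238e+00] 0.049605917089689845
shift [ 0.1329 -0.4593  0.0059] turn 1.56
```

>>> {"name": "carry_out", "arguments": {"steps": [[[0.016, -0.06, 0.0], 0.4, 1], [[0.033, -0.118, 0.0], 0.8, 1], [[0.05, -0.175, 0.0], 1.2, 1], [[0.067, -0.234, 0.0], 1.56, 1], [[0.084, -0.293, 0.0], 1.56, 1], [[0.1, -0.35, 0.0], 1.56, 1], [[0.118, -0.405, 0.0], 1.56, 1], [[0.133, -0.459, 0.006], 1.56, 1], [[0.133, -0.459, 0.006], 1.56, 1], [[0.133, -0.459, 0.006], 1.56, 1]]}}

```text
time: 30.05
tool_pos: [0.5247, 0.1723, 0.1742]
ee_rot: [3.139, 0.004, -0.13]
wrist_force: [-0.3, 0.3, -0.7]
width: 0.05
finger_force: 30.0
```

```bash
python3 -c "
from h import *
o=robot.get_obs();print(o['tool_pos'],np.degrees(o['ee_rot']),o['width'])
p=mv(.5255,.1737,.141,-7.5)"
```

```text
[0.52465415 0.17233449 0.17424191] [179.8673838    0.2515833   -7.47271612] 0.0500336725887611
shift [ 0.0007 -0.0015  0.0332] turn 0.0
```

>>> {"name": "carry_out", "arguments": {"steps": [[[0.0007, -0.001, 0.015], 0, 1], [[0.0007, -0.001, 0.027], 0, 1], [[0.0007, -0.001, 0.033], 0, 1], [[0.0007, -0.001, 0.036], 0, 1], [[0.0007, -0.001, 0.038], 0, 1], [[0.0007, -0.001, 0.04], 0, 1], [[0.0007, -0.001, 0.04], 0, 1]]}}

```text
time: 30.92
tool_pos: [0.5267, 0.1738, 0.137]
ee_rot: [-3.141, -0.0, -0.131]
wrist_force: [0.6, -0.2, -0.5]
width: 0.0499
finger_force: 30.0
```

>>> {"name": "carry_out", "arguments": {"steps": [[[-0.001, 0, 0.002], 0, 1], [[-0.001, 0, 0.004], 0, 1], [[-0.001, 0, 0.006], 0, 1], [[-0.001, 0, 0.007], 0, 1], [[-0.001, 0, 0.007], 0, 1]]}}

```text
time: 31.55
tool_pos: [0.5256, 0.174, 0.1313]
ee_rot: [-3.141, -0.001, -0.131]
wrist_force: [-2.2, 1.0, 5.3]
width: 0.0498
finger_force: 30.0
```

>>> {"name": "carry_out", "arguments": {"steps": [[[0, 0, 0.001], 0, 1], [[0, 0, 0.0015], 0, 1], [[0, 0, 0.0015], 0, 1]]}}

```text
time: 31.92
tool_pos: [0.5265, 0.1739, 0.1308]
ee_rot: [-3.141, -0.003, -0.131]
wrist_force: [-2.4, -0.4, 8.3]
width: 0.0499
finger_force: 30.0
```

```bash
python3 -c "
from h import *
s=snap('side');cv2.imwrite('pics/s7c.png',cv2.resize(s['image'][60:200,220:400,::-1],None,fx=3,fy=3))"
```

```text
(no output)
```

View pics/s7c.png

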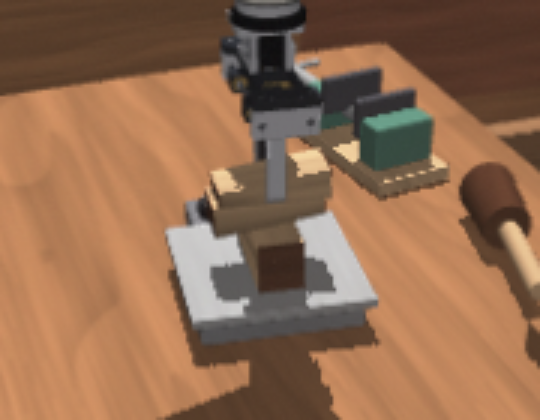

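Course 2 looks seated (top edge (212,205)–(328,160), nearly parallel to the platform edge). Let go and check.

>>> {"name": "carry_out", "arguments": {"steps": [[[0, 0, 0], 0, -1], [[0, 0, 0], 0, -1], [[0, 0, 0], 0, -1], [[0, 0, 0], 0, -1], [[0, 0, -0.03], 0, -1], [[0, 0, -0.07], 0, -1], [[0, 0, -0.07], 0, -1]]}}

```text
time: 32.85
tool_pos: [0.5278, 0.1743, 0.2025]
ee_rot: [-3.139, -0.008, -0.131]
wrist_force: [-0.2, 0.1, 0.0]
width: 0.094
finger_force: 0.0
```

>>> {"name": "carry_out", "arguments": {"steps": [[[-0.03, 0.06, 0], -0.4, -1], [[-0.06, 0.12, 0], -0.8, -1], [[-0.06, 0.18, 0], -1.2, -1], [[-0.06, 0.24, 0], -1.7, -1], [[-0.06, 0.26, 0], -1.7, -1], [[-0.06, 0.26, 0], -1.7, -1], [[-0.06, 0.26, 0], -1.7, -1]]}}

```text
time: 33.72
tool_pos: [0.4321, -0.0753, 0.1975]
ee_rot: [-3.14, 0.001, 0.166]
wrist_force: [0.2, 0.7, 0.3]
width: 0.094
finger_force: 0.0
```

```bash
python3 -c "
from h import *
o=robot.get_obs();print(o['tool_pos'],np.degrees(o['ee_rot'][2]),o['time'])
s=snap('top','t8.png')
top(s,.153,tol=.014)
for b in blanks(s): print(*b)
mv(.6003,-.186,.065,10.3)"
```

```text
[ 0.43206148 -0.07528033  0.19749889] 9.527250785914397 33.725
top n 682 slope deg x,y [0.3 1.1] z 0.1505 rect mm (scale frame) [13.9  2.6] [ 52.1 124. ] 89.6
373 120 0.7638 -0.2102 -90.8 0.6 336 36 0.0241
358 165 0.6005 -0.1859 -169.8 8.5 118 50 0.0274
389 171 0.5784 -0.2884 -16.3 8.8 119 50 0.0278
271 168 0.5732 0.1132 -103.5 0.1 95 78 0.045
271 205 0.4695 0.0958 166.4 0.3 113 34 0.0448
shift [0.1473 0.1374 0.1327] turn -0.07
```

```bash
python3 -c "
from h import *
s=snap('side');a=cv2.imread('pics/t8.png')[120:260,170:350]
cv2.imwrite('pics/t8c.png',np.hstack([cv2.resize(a,(400,320)),cv2.resize(s['image'][70:200,240:400,::-1],(390,320))]))"
```

```text
(no output)
```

View pics/t8c.png

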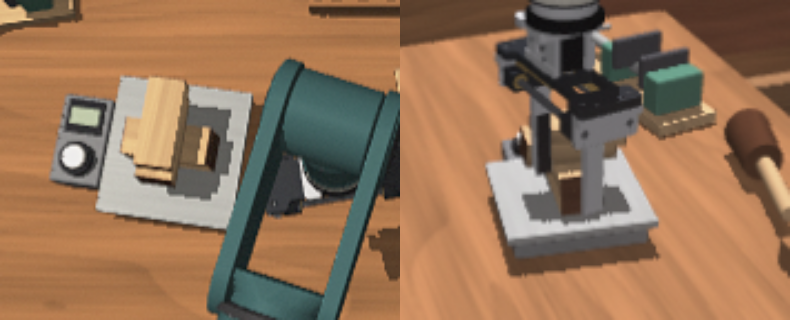

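The crop shows the upper blank of course 2 has slid about 14 mm toward scale +x (left picture, (160,115)). C was also nudged, to (0.578,-0.288). I'll re-grip the upper blank and set it back first.

```bash
python3 -c "
from h import *
mv(.537,.1737,.19,-7.5)"
```

```text
shift [ 0.1447 -0.2277  0.0079] turn 1.71
```

>>> {"name": "carry_out", "arguments": {"steps": [[[0.03, -0.05, 0.0], 0.5, -1], [[0.06, -0.1, 0.0], 1.0, -1], [[0.1, -0.15, 0.0], 1.7, -1], [[0.13, -0.2, 0.0], 1.71, -1], [[0.145, -0.2277, 0.0], 1.71, -1], [[0.145, -0.2277, 0.008], 1.71, -1], [[0.145, -0.2277, 0.008], 1.71, -1], [[0.145, -0.2277, 0.008], 1.71, -1]]}}

```text
time: 34.83
tool_pos: [0.5373, 0.1716, 0.1904]
ee_rot: [3.141, 0.0, -0.134]
wrist_force: [0.2, 0.3, 0.4]
width: 0.0943
finger_force: 0.0
```

```bash
python3 -c "
from h import *
o=robot.get_obs();print(o['tool_pos'],np.degrees(o['ee_rot']))
mv(.537,.1737,.130,-7.5)"
```

```text
[0.53733643 0.17161411 0.19039772] [ 1.79984407e+02  7.40016075e-03 -7.65451126e+00]
shift [-0.0006 -0.002   0.0604] turn -0.02
```

>>> {"name": "carry_out", "arguments": {"steps": [[[0, -0.001, 0.03], 0, -1], [[0, -0.001, 0.05], 0, -1], [[0, -0.001, 0.059], 0, -1], [[0, -0.001, 0.059], 0, -1], [[0, -0.001, 0.059], 0, 1], [[0, -0.001, 0.059], 0, 1], [[0, -0.001, 0.059], 0, 1], [[0, -0.001, 0.059], 0, 1], [[0, -0.001, 0.059], 0, 1], [[0, -0.001, 0.059], 0, 1]]}}

```text
time: 36.08
tool_pos: [0.5379, 0.1733, 0.1315]
ee_rot: [3.141, -0.0, -0.133]
wrist_force: [-0.6, -1.0, 0.6]
width: 0.0498
finger_force: 30.0
```

>>> {"name": "carry_out", "arguments": {"steps": [[[0, 0, -0.004], 0, 1], [[0, 0, -0.008], 0, 1], [[0, 0, -0.012], 0, 1], [[0, 0, -0.012], 0, 1], [[-0.006, 0, -0.012], 0, 1], [[-0.013, 0, -0.012], 0, 1], [[-0.013, 0, -0.012], 0, 1], [[-0.013, 0, -0.012], 0, 1]]}}

```text
time: 37.08
tool_pos: [0.5249, 0.1752, 0.1434]
ee_rot: [-3.141, -0.0, -0.132]
wrist_force: [-0.1, 0.6, -1.0]
width: 0.0499
finger_force: 30.0
```

```bash
python3 -c "
from h import *
o=robot.get_obs();print(o['tool_pos'],o['width'],o['finger_force'])
s=snap('top');top(s,.162,tol=.014)
s=snap('side');cv2.imwrite('pics/s9c.png',cv2.resize(s['image'][70:200,240:400,::-1],None,fx=4,fy=4))"
```

```text
[0.52487162 0.1751902  0.14344578] 0.04989887886048919 29.999938309192657
top n 25 slope deg x,y [ -1.1 -11.2] z 0.1668 rect mm (scale frame) [-45.8  24.6] [27.  10.1] 10.0
```

View pics/s9c.png

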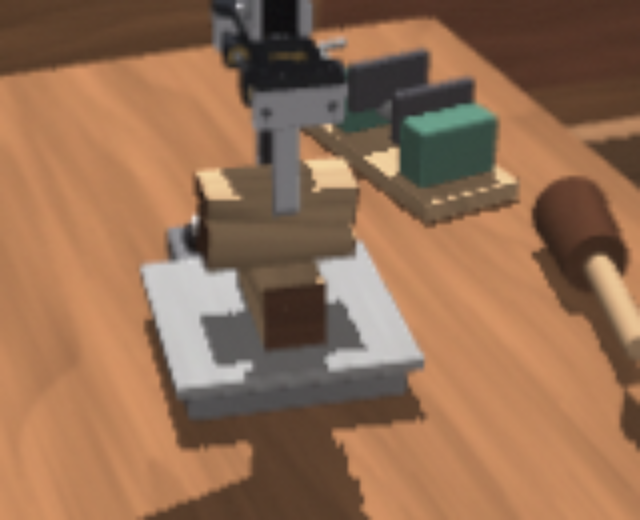

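D is held level just above its partner, with the ends lining up (left ends around (205,250)). Lowering gently.

>>> {"name": "carry_out", "arguments": {"steps": [[[0.0, 0.001, 0.004], 0, 1], [[0.0, 0.001, 0.007], 0, 1], [[0.0, 0.001, 0.009], 0, 1], [[0.0, 0.001, 0.009], 0, 1], [[0.0, 0.001, 0.0095], 0, 1], [[0.0, 0.001, 0.0095], 0, 1]]}}

```text
time: 37.92
tool_pos: [0.5249, 0.1742, 0.134]
ee_rot: [-3.141, -0.0, -0.133]
wrist_force: [-0.2, 0.5, -1.7]
width: 0.0498
finger_force: 30.0
```

>>> {"name": "carry_out", "arguments": {"steps": [[[0.0, 0, 0.0006], 0, 1], [[0.0, 0, 0.0012], 0, 1], [[0.0, 0, 0.0012], 0, 1]]}}

```text
time: 38.3
tool_pos: [0.525, 0.1742, 0.1334]
ee_rot: [-3.141, -0.001, -0.133]
wrist_force: [-1.0, -0.4, 2.9]
width: 0.0496
finger_force: 30.0
```

>>> {"name": "carry_out", "arguments": {"steps": [[[0, 0, 0], 0, -1], [[0, 0, 0], 0, -1], [[0, 0, 0], 0, -1], [[0, 0, 0], 0, -1], [[0, 0, -0.03], 0, -1], [[0, 0, -0.06], 0, -1], [[0, 0, -0.07], 0, -1], [[0, 0, -0.07], 0, -1]]}}

```text
time: 39.3
tool_pos: [0.5251, 0.1742, 0.203]
ee_rot: [-3.141, -0.001, -0.133]
wrist_force: [0.2, -0.2, -0.7]
width: 0.0938
finger_force: 0.0
```

>>> {"name": "carry_out", "arguments": {"steps": [[[0, 0.06, 0], -0.4, -1], [[0, 0.12, 0], -0.8, -1], [[0, 0.18, 0], -1.2, -1], [[0, 0.24, 0], -1.77, -1], [[0, 0.28, 0], -1.77, -1], [[0, 0.28, 0], -1.77, -1], [[0, 0.28, 0], -1.77, -1]]}}

```text
time: 40.17
tool_pos: [0.4874, -0.1027, 0.2014]
ee_rot: [-3.14, 0.002, 0.176]
wrist_force: [0.4, -0.2, 0.5]
width: 0.0941
finger_force: 0.0
```

```bash
python3 -c "
from h import *
o=robot.get_obs();print(o['tool_pos'],np.degrees(o['ee_rot'][2]),o['time'])
s=snap('top','t10.png')
top(s,.153,tol=.012)
for b in blanks(s): print(*b)
mv(.6003,-.186,.065,10.3)"
```

```text
[ 0.4873527  -0.10266088  0.20137944] 10.100408056455283 40.175
top n 686 slope deg x,y [-0.3  1.2] z 0.1528 rect mm (scale frame) [2.8 2.5] [ 52.9 122. ] 89.1
379 119 0.7716 -0.2208 -90.8 0.3 316 51 0.024
389 171 0.5784 -0.2888 -15.7 8.5 120 50 0.0273
268 186 0.5154 0.121 -7.4 0.1 198 93 0.0453
shift [0.0962 0.1024 0.1367] turn -0.01
```

Course 2 is now level and centred at (2.8, 2.5) mm. Next B.

>>> {"name": "carry_out", "arguments": {"steps": [[[0.04, 0.045, 0.04], 0, -1], [[0.08, 0.08, 0.08], 0, -1], [[0.096, 0.1024, 0.12], 0, -1], [[0.096, 0.1024, 0.1367], 0, -1], [[0.096, 0.1024, 0.1367], 0, -1], [[0.096, 0.1024, 0.1367], 0, -1]]}}

```text
time: 40.98
tool_pos: [0.6011, -0.1865, 0.0687]
ee_rot: [3.14, -0.003, 0.178]
wrist_force: [-0.2, 0.1, -0.0]
width: 0.0939
finger_force: 0.0
```

```bash
python3 -c "
from h import *
o=robot.get_obs();print(o['tool_pos'],np.degrees(o['ee_rot'][2]),o['time'])
mv(.6003,-.186,.0045,10.3)
s=snap('side');W=cloud(s)
for b in blanks(s): print(*b)"
```

```text
[ 0.6011454  -0.18646015  0.06869273] 10.185870012817668 40.975
shift [-0.0008 -0.0006  0.0642] turn -0.01
447 215 0.7719 -0.2442 -90.6 0.6 272 56 0.024
388 209 0.627 -0.1808 -167.6 8.8 65 54 0.0248
```

>>> {"name": "carry_out", "arguments": {"steps": [[[-0.001, 0, 0.03], 0, -1], [[-0.001, 0, 0.05], 0, -1], [[-0.001, 0, 0.062], 0, -1], [[-0.001, 0, 0.064], 0, -1], [[-0.001, 0, 0.064], 0, 1], [[-0.001, 0, 0.064], 0, 1], [[-0.001, 0, 0.064], 0, 1], [[-0.001, 0, 0.064], 0, 1], [[-0.001, 0, 0.064], 0, 1], [[-0.001, 0, 0.064], 0, 1]]}}

```text
time: 42.28
tool_pos: [0.5994, -0.1874, 0.0021]
ee_rot: [-3.141, -0.0, 0.176]
wrist_force: [-0.2, -0.3, 0.3]
width: 0.0503
finger_force: 30.0
```

>>> {"name": "carry_out", "arguments": {"steps": [[[0, 0, -0.03], 0, 1], [[0, 0, -0.08], 0, 1], [[0, 0, -0.14], 0, 1], [[0, 0, -0.2], 0, 1], [[0, 0, -0.22], 0, 1], [[0, 0, -0.22], 0, 1], [[0, 0, -0.22], 0, 1]]}}

```text
time: 43.15
tool_pos: [0.5984, -0.1873, 0.2195]
ee_rot: [-3.139, 0.003, 0.176]
wrist_force: [-0.5, 0.6, -1.1]
width: 0.0496
finger_force: 30.0
```

```bash
python3 -c "
from h import *
o=robot.get_obs();print(o['tool_pos'],np.degrees(o['ee_rot']),o['width'])
p=mv(.525,.174,.205,82.5)"
```

```text
[ 0.59842737 -0.18725423  0.21945188] [-179.8769117     0.19348682   10.09877552] 0.049570317246318524
shift [-0.0089 -0.3685  0.0145] turn -7.24
```

>>> {"name": "carry_out", "arguments": {"steps": [[[-0.001, -0.05, 0.0], -1.0, 1], [[-0.002, -0.1, 0.0], -2.0, 1], [[-0.003, -0.16, 0.0], -3.0, 1], [[-0.005, -0.22, 0.0], -4.0, 1], [[-0.007, -0.28, 0.0], -5.0, 1], [[-0.009, -0.33, 0.0], -6.0, 1], [[-0.009, -0.3685, 0.0], -7.24, 1], [[-0.009, -0.3685, 0.0145], -7.24, 1], [[-0.009, -0.3685, 0.0145], -7.24, 1], [[-0.009, -0.3685, 0.0145], -7.24, 1]]}}

```text
time: 44.4
tool_pos: [0.5257, 0.1724, 0.2063]
ee_rot: [-3.14, 0.001, 1.437]
wrist_force: [0.8, -0.5, -1.3]
width: 0.0498
finger_force: 30.0
```

```bash
python3 -c "
from h import *
o=robot.get_obs();print(o['tool_pos'],np.degrees(o['ee_rot']),o['width'])
p=mv(.525,.1745,.1585,82.5)"
```

```text
[0.52569325 0.17235773 0.2063422 ] [-1.79892864e+02  6.21399447e-02  8.23482730e+01] 0.04981009786117704
shift [ 0.002  -0.001   0.0478] turn -0.02
```

>>> {"name": "carry_out", "arguments": {"steps": [[[0.001, -0.001, 0.02], 0, 1], [[0.001, -0.001, 0.035], 0, 1], [[0.001, -0.001, 0.042], 0, 1], [[0.001, -0.001, 0.046], 0, 1], [[0.001, -0.001, 0.047], 0, 1], [[0.001, -0.001, 0.047], 0, 1]]}}

```text
time: 45.15
tool_pos: [0.5252, 0.1749, 0.161]
ee_rot: [3.141, -0.0, 1.44]
wrist_force: [-0.1, -0.7, -2.3]
width: 0.0497
finger_force: 30.0
```

>>> {"name": "carry_out", "arguments": {"steps": [[[0, 0, 0.002], 0, 1], [[0, 0, 0.003], 0, 1], [[0, 0, 0.003], 0, 1], [[0, 0, 0.003], 0, 1]]}}

```text
time: 45.65
tool_pos: [0.5249, 0.1748, 0.1575]
ee_rot: [3.142, -0.0, 1.44]
wrist_force: [-0.3, 0.0, -1.6]
width: 0.05
finger_force: 30.0
```

>>> {"name": "carry_out", "arguments": {"steps": [[[0, 0, 0.001], 0, 1], [[0, 0, 0.0015], 0, 1], [[0, 0, 0.0015], 0, 1]]}}

```text
time: 46.02
tool_pos: [0.5249, 0.1748, 0.1559]
ee_rot: [-3.141, -0.0, 1.44]
wrist_force: [-0.1, -0.1, -2.1]
width: 0.0496
finger_force: 30.0
```

>>> {"name": "carry_out", "arguments": {"steps": [[[0, 0, 0.001], 0, 1], [[0, 0, 0.0015], 0, 1], [[0, 0, 0.0015], 0, 1]]}}

```text
time: 46.4
tool_pos: [0.5249, 0.1748, 0.1547]
ee_rot: [3.141, -0.0, 1.44]
wrist_force: [-0.5, 0.6, 0.3]
width: 0.0497
finger_force: 30.0
```

>>> {"name": "carry_out", "arguments": {"steps": [[[0, 0, 0], 0, -1], [[0, 0, 0], 0, -1], [[0, 0, 0], 0, -1], [[0, 0, 0], 0, -1], [[0, 0, -0.03], 0, -1], [[0, 0, -0.05], 0, -1], [[0, 0, -0.05], 0, -1]]}}

```text
time: 47.28
tool_pos: [0.526, 0.1751, 0.2066]
ee_rot: [3.137, -0.002, 1.44]
wrist_force: [-0.0, -0.0, 0.3]
width: 0.094
finger_force: 0.0
```

>>> {"name": "carry_out", "arguments": {"steps": [[[-0.06, 0, 0], 1.0, -1], [[-0.12, 0, 0], 2.0, -1], [[-0.18, 0, 0], 3.0, -1], [[-0.24, 0, 0], 4.0, -1], [[-0.3, 0, 0], 5.0, -1], [[-0.36, 0, 0], 6.0, -1], [[-0.42, 0, 0], 7.0, -1], [[-0.45, 0, 0], 8.0, -1], [[-0.45, 0, 0], 9.0, -1], [[-0.45, 0, 0], 9.85, -1]]}}

```text
time: 48.52
tool_pos: [0.4654, -0.2717, 0.2026]
ee_rot: [-3.14, 0.003, -0.286]
wrist_force: [0.5, 0.1, -0.2]
width: 0.0941
finger_force: 0.0
```

```bash
python3 -c "
from h import *
o=robot.get_obs();print(o['tool_pos'],np.degrees(o['ee_rot'][2]),o['time'])
s=snap('top','t11.png')
top(s,.18,tol=.014)
for b in blanks(s): print(*b)
mv(.5784,-.2887,.06,-16)"
```

```text
[ 0.46540626 -0.27171489  0.20258576] -16.369897313870975 48.525
top n 669 slope deg x,y [ 1.2 -8.2] z 0.1803 rect mm (scale frame) [1.8 3.7] [120.4  51.4] 89.7
361 119 0.7717 -0.2008 -90.0 0.0 359 53 0.0345
269 168 0.5857 0.1023 -129.2 0.2 109 63 0.0456
266 210 0.4516 0.1212 -97.4 0.9 76 72 0.0451
shift [ 0.1131 -0.0156  0.1427] turn -0.05
```

>>> {"name": "carry_out", "arguments": {"steps": [[[0.05, -0.007, 0.04], 0, -1], [[0.1, -0.014, 0.08], 0, -1], [[0.113, -0.0156, 0.12], 0, -1], [[0.113, -0.0156, 0.1427], 0, -1], [[0.113, -0.0156, 0.1427], 0, -1], [[0.113, -0.0156, 0.1427], 0, -1]]}}

```text
time: 49.32
tool_pos: [0.5794, -0.2877, 0.0626]
ee_rot: [3.141, -0.001, -0.278]
wrist_force: [-0.3, 0.8, -0.1]
width: 0.0939
finger_force: 0.0
```

```bash
python3 -c "
from h import *
o=robot.get_obs();print(o['tool_pos'],np.degrees(o['ee_rot'][2]),o['time'])
mv(.5784,-.2887,.0045,-16)
s=snap('side','s12.png')
for b in blanks(s): print(*b)"
```

```text
[ 0.57943606 -0.28765388  0.06262606] -15.950393771957314 49.325
shift [-0.0007  0.0013  0.0581] turn 0.0
446 214 0.7715 -0.2364 -90.2 0.5 289 55 0.0263
374 239 0.5456 -0.2787 73.1 0.5 54 52 0.0233
```

>>> {"name": "carry_out", "arguments": {"steps": [[[-0.001, 0.001, 0.03], 0, -1], [[-0.001, 0.001, 0.05], 0, -1], [[-0.001, 0.001, 0.057], 0, -1], [[-0.001, 0.001, 0.057], 0, -1], [[-0.001, 0.001, 0.057], 0, 1], [[-0.001, 0.001, 0.057], 0, 1], [[-0.001, 0.001, 0.057], 0, 1], [[-0.001, 0.001, 0.057], 0, 1], [[-0.001, 0.001, 0.057], 0, 1], [[-0.001, 0.001, 0.057], 0, 1]]}}

```text
time: 50.62
tool_pos: [0.5779, -0.2882, 0.0048]
ee_rot: [-3.142, -0.0, -0.279]
wrist_force: [-1.0, -0.4, 0.6]
width: 0.0496
finger_force: 30.0
```

>>> {"name": "carry_out", "arguments": {"steps": [[[0, 0, -0.03], 0, 1], [[0, 0, -0.08], 0, 1], [[0, 0, -0.14], 0, 1], [[0, 0, -0.2], 0, 1], [[0, 0, -0.23], 0, 1], [[0, 0, -0.23], 0, 1], [[0, 0, -0.23], 0, 1]]}}

```text
time: 51.5
tool_pos: [0.5772, -0.2878, 0.232]
ee_rot: [-3.14, 0.004, -0.279]
wrist_force: [0.2, -0.5, -1.1]
width: 0.0499
finger_force: 30.0
```

```bash
python3 -c "
from h import *
o=robot.get_obs();print(o['tool_pos'],np.degrees(o['ee_rot']),o['width'])
p=mv(.525,.175,.225,82.5)"
```

```text
[ 0.57715812 -0.28775528  0.232045  ] [-179.93122335    0.22566606  -15.99967622] 0.04985538105467926
shift [-0.1777 -0.4305  0.007 ] turn -9.85
```

>>> {"name": "carry_out", "arguments": {"steps": [[[-0.022, -0.053, 0.0], -1.0, 1], [[-0.044, -0.107, 0.0], -2.0, 1], [[-0.066, -0.16, 0.0], -3.0, 1], [[-0.088, -0.214, 0.0], -4.0, 1], [[-0.11, -0.268, 0.0], -5.0, 1], [[-0.133, -0.322, 0.0], -6.0, 1], [[-0.155, -0.376, 0.0], -7.0, 1], [[-0.1777, -0.4305, 0.007], -8.0, 1], [[-0.1777, -0.4305, 0.007], -9.0, 1], [[-0.1777, -0.4305, 0.007], -9.85, 1]]}}

```text
time: 52.75
tool_pos: [0.5239, 0.1755, 0.2238]
ee_rot: [-3.135, 0.002, 1.447]
wrist_force: [-0.2, 0.3, -1.4]
width: 0.0498
finger_force: 30.0
```

>>> {"name": "carry_out", "arguments": {"steps": [[[0, 0, 0], 0, 1], [[0, 0, 0], 0, 1]]}}

```text
time: 53.0
tool_pos: [0.5251, 0.1743, 0.226]
ee_rot: [-3.139, 0.001, 1.437]
wrist_force: [-0.1, 0.0, -1.8]
width: 0.0501
finger_force: 30.0
```

```bash
python3 -c "
from h import *
o=robot.get_obs();print(o['tool_pos'],np.degrees(o['ee_rot']),o['width'])
p=mv(.525,.1752,.196,82.5)"
```

```text
[0.52513359 0.17429768 0.22601871] [-1.79836631e+02  5.59221928e-02  8.23612270e+01] 0.050130425538696774
shift [ 0.0009 -0.0003  0.03  ] turn -0.01
```

>>> {"name": "carry_out", "arguments": {"steps": [[[0.001, 0, 0.015], 0, 1], [[0.001, 0, 0.025], 0, 1], [[0.001, 0, 0.03], 0, 1], [[0.001, 0, 0.032], 0, 1], [[0.001, 0, 0.034], 0, 1], [[0.001, 0, 0.036], 0, 1], [[0.001, 0, 0.038], 0, 1], [[0.001, 0, 0.038], 0, 1]]}}

```text
time: 54.0
tool_pos: [0.5261, 0.1754, 0.1902]
ee_rot: [3.141, 0.0, 1.44]
wrist_force: [-0.3, -0.0, 1.2]
width: 0.0497
finger_force: 30.0
```

>>> {"name": "carry_out", "arguments": {"steps": [[[0, 0, 0.002], 0, 1], [[0, 0, 0.004], 0, 1], [[0, 0, 0.0055], 0, 1], [[0, 0, 0.0055], 0, 1]]}}

```text
time: 54.5
tool_pos: [0.5263, 0.1763, 0.1869]
ee_rot: [3.139, -0.002, 1.44]
wrist_force: [-2.7, 0.1, 8.5]
width: 0.0501
finger_force: 30.0
```

>>> {"name": "carry_out", "arguments": {"steps": [[[0, 0, 0.001], 0, 1], [[0, 0, 0.0015], 0, 1], [[0, 0, 0.0015], 0, 1]]}}

```text
time: 54.88
tool_pos: [0.5264, 0.1767, 0.1861]
ee_rot: [3.138, -0.003, 1.44]
wrist_force: [-1.7, 0.3, 10.6]
width: 0.0499
finger_force: 30.0
```

```bash
python3 -c "
from h import *
s=snap('side');cv2.imwrite('pics/s13c.png',cv2.resize(s['image'][60:200,230:400,::-1],None,fx=4,fy=4,interpolation=cv2.INTER_CUBIC))"
```

```text
(no output)
```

View pics/s13c.png

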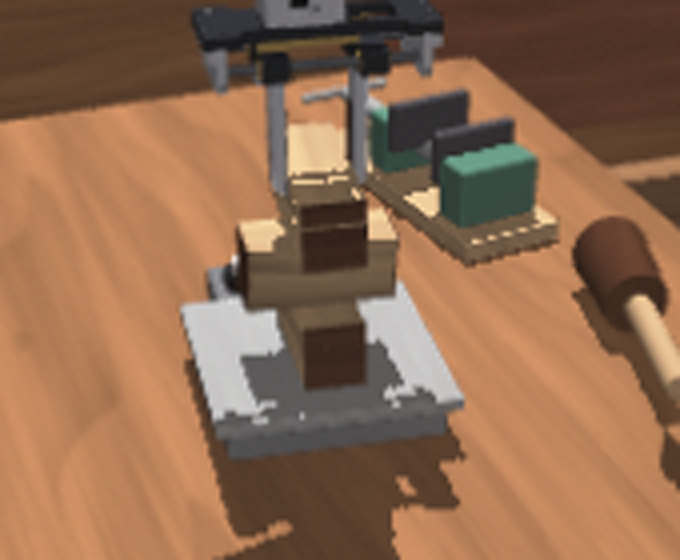

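Flush, end faces aligned around (333,235). I'll take the pressing force off before letting go.

>>> {"name": "carry_out", "arguments": {"steps": [[[0, 0, -0.001], 0, 1], [[0, 0, -0.0025], 0, 1], [[0, 0, -0.0025], 0, 1]]}}

```text
time: 55.3
tool_pos: [0.5263, 0.1761, 0.1861]
ee_rot: [3.14, -0.001, 1.44]
wrist_force: [-0.7, 0.8, 5.3]
width: 0.0495
finger_force: 30.0
```

>>> {"name": "carry_out", "arguments": {"steps": [[[0, 0, -0.001], 0, 1], [[0, 0, -0.0025], 0, 1], [[0, 0, -0.0025], 0, 1]]}}

```text
time: 55.68
tool_pos: [0.5254, 0.1754, 0.1868]
ee_rot: [-3.14, 0.001, 1.44]
wrist_force: [0.1, 0.3, -0.4]
width: 0.0503
finger_force: 30.0
```

>>> {"name": "carry_out", "arguments": {"steps": [[[0, 0, 0], 0, -1], [[0, 0, 0], 0, -1], [[0, 0, 0], 0, -1], [[0, 0, 0], 0, -1], [[0, 0, -0.03], 0, -1], [[0, 0, -0.06], 0, -1], [[0, 0, -0.07], 0, -1], [[0, 0, -0.07], 0, -1]]}}

```text
time: 56.68
tool_pos: [0.5261, 0.1757, 0.2581]
ee_rot: [3.141, -0.0, 1.44]
wrist_force: [0.0, -0.7, -0.3]
width: 0.0941
finger_force: 0.0
```

>>> {"name": "carry_out", "arguments": {"steps": [[[0.03, 0, 0], 0, 1], [[0.08, -0.01, 0], 0, 1], [[0.13, -0.025, 0], 0, 1], [[0.144, -0.03, 0], 0, 1], [[0.144, -0.03, 0], 0, 1], [[0.144, -0.03, 0], 0, 1], [[0.144, -0.03, 0], 0, 1]]}}

```text
time: 57.55
tool_pos: [0.5154, 0.3208, 0.2579]
ee_rot: [3.141, 0.0, 1.438]
wrist_force: [0.3, 0.2, -0.6]
width: 0.0275
finger_force: 0.0
```

```bash
python3 -c "
from h import *
o=robot.get_obs();print(o['tool_pos'],np.degrees(o['ee_rot'][2]),o['time'],o['width'])
s=snap('top','t14.png');S=snap('side')
top(s,.207,tol=.014);top(S,.207,tol=.014)
for b in blanks(s): print(*b)
mv(.512,.318,.085,82.5)
cv2.imwrite('pics/t14c.png',np.hstack([cv2.resize(s['image'][120:260,170:330,::-1],(400,350),interpolation=2),cv2.resize(S['image'][60:200,230:390,::-1],(400,350),interpolation=2)]))"
```

```text
[0.51537441 0.32084872 0.25793666] 82.3821790278063 57.55 0.027470418546991865
top n 673 slope deg x,y [-0.  -0.1] z 0.2057 rect mm (scale frame) [ 2.  13.3] [121.5  51.3] 89.8
top n 245 slope deg x,y [ 0.4 -0.1] z 0.2066 rect mm (scale frame) [ 1.2 12.1] [129.6  51. ] 89.9
363 119 0.7713 -0.2004 -89.9 0.2 359 51 0.0347
270 168 0.5759 0.1135 -97.8 1.2 95 77 0.0451
shift [-0.0036 -0.0029  0.1731] turn -0.01
```

View pics/t14c.png

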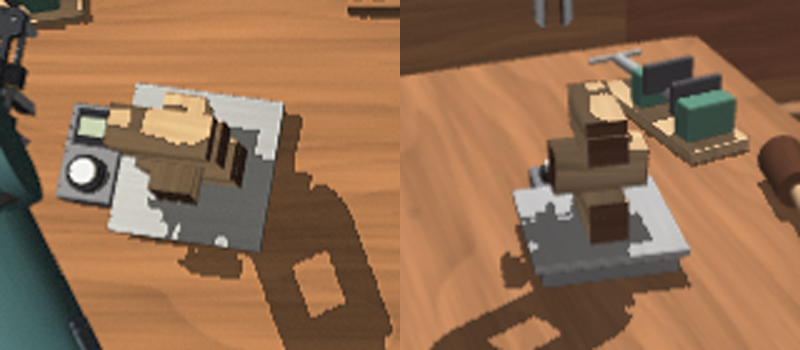

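Course 3 is level, but its upper blank slid about 10 mm toward the console (left crop (165,122)). Same cure as before: re-grip, lift, set back.

```bash
python3 -c "
from h import *
mv(.5265,.1848,.25,82.5)"
```

```text
shift [-0.1337  0.0291  0.0081] turn -0.01
```

>>> {"name": "carry_out", "arguments": {"steps": [[[-0.05, 0.01, 0], 0, -1], [[-0.1, 0.02, 0], 0, -1], [[-0.1337, 0.029, 0], 0, -1], [[-0.1337, 0.029, 0], 0, -1], [[-0.1337, 0.029, 0.008], 0, -1], [[-0.1337, 0.029, 0.008], 0, -1], [[-0.1337, 0.029, 0.008], 0, -1]]}}

```text
time: 58.52
tool_pos: [0.5259, 0.1869, 0.2494]
ee_rot: [-3.141, 0.0, 1.442]
wrist_force: [0.5, 0.4, 0.2]
width: 0.0861
finger_force: 0.0
```

```bash
python3 -c "
from h import *
o=robot.get_obs();print(o['tool_pos'],np.degrees(o['ee_rot'][2]),o['time'],o['width'])
mv(.5263,.1848,.185,82.5)"
```

```text
[0.52591304 0.18691423 0.24936709] 82.59296808858419 58.525 0.08614488292852458
shift [-0.002   0.0007  0.0644] turn 0.01
```

>>> {"name": "carry_out", "arguments": {"steps": [[[-0.002, 0, 0.02], 0, -1], [[-0.002, 0, 0.045], 0, -1], [[-0.002, 0, 0.06], 0, -1], [[-0.002, 0, 0.0635], 0, -1], [[-0.002, 0, 0.0635], 0, 1], [[-0.002, 0, 0.0635], 0, 1], [[-0.002, 0, 0.0635], 0, 1], [[-0.002, 0, 0.0635], 0, 1], [[-0.002, 0, 0.0635], 0, 1], [[-0.002, 0, 0.0635], 0, 1]]}}

```text
time: 59.78
tool_pos: [0.5262, 0.184, 0.1866]
ee_rot: [3.141, -0.0, 1.44]
wrist_force: [0.2, -0.0, 0.6]
width: 0.0498
finger_force: 30.0
```

>>> {"name": "carry_out", "arguments": {"steps": [[[0, 0, -0.004], 0, 1], [[0, 0, -0.008], 0, 1], [[0, 0, -0.012], 0, 1], [[0, 0, -0.012], 0, 1], [[-0.005, 0, -0.012], 0, 1], [[-0.0095, 0, -0.012], 0, 1], [[-0.0095, 0, -0.012], 0, 1], [[-0.0095, 0, -0.012], 0, 1]]}}

```text
time: 60.78
tool_pos: [0.5247, 0.1745, 0.1982]
ee_rot: [-3.141, -0.0, 1.44]
wrist_force: [0.1, -0.0, -1.1]
width: 0.0498
finger_force: 30.0
```

>>> {"name": "carry_out", "arguments": {"steps": [[[0, 0, 0.004], 0, 1], [[0, 0, 0.007], 0, 1], [[0, 0, 0.009], 0, 1], [[0, 0, 0.0095], 0, 1], [[0, 0, 0.0095], 0, 1], [[0, 0, 0.0095], 0, 1]]}}

```text
time: 61.52
tool_pos: [0.5248, 0.1746, 0.189]
ee_rot: [3.141, -0.0, 1.44]
wrist_force: [0.3, 0.2, -1.2]
width: 0.0495
finger_force: 30.0
```

>>> {"name": "carry_out", "arguments": {"steps": [[[0, 0, 0.0006], 0, 1], [[0, 0, 0.001], 0, 1], [[0, 0, 0.001], 0, 1]]}}

```text
time: 61.9
tool_pos: [0.5247, 0.1746, 0.188]
ee_rot: [3.141, -0.0, 1.44]
wrist_force: [-0.2, -0.0, -0.4]
width: 0.0504
finger_force: 30.0
```

>>> {"name": "carry_out", "arguments": {"steps": [[[0, 0, 0.0006], 0, 1], [[0, 0, 0.0006], 0, 1]]}}

```text
time: 62.15
tool_pos: [0.5248, 0.1746, 0.188]
ee_rot: [3.141, -0.0, 1.44]
wrist_force: [-1.0, 0.1, 4.0]
width: 0.0498
finger_force: 30.0
```

Light contact. Letting go and moving back over the button.

>>> {"name": "carry_out", "arguments": {"steps": [[[0, 0, -0.0003], 0, -1], [[0, 0, -0.0003], 0, -1], [[0, 0, -0.0003], 0, -1], [[0, 0, -0.0003], 0, -1], [[0, 0, -0.03], 0, -1], [[0, 0, -0.06], 0, -1], [[0, 0, -0.07], 0, -1], [[0, 0, -0.07], 0, -1]]}}

```text
time: 63.15
tool_pos: [0.5249, 0.1746, 0.2575]
ee_rot: [3.141, -0.0, 1.44]
wrist_force: [-0.9, -0.1, 0.6]
width: 0.0939
finger_force: 0.0
```

>>> {"name": "carry_out", "arguments": {"steps": [[[0.03, 0, 0], 0, 1], [[0.08, -0.01, 0], 0, 1], [[0.13, -0.025, 0], 0, 1], [[0.144, -0.03, 0], 0, 1], [[0.144, -0.03, 0], 0, 1], [[0.144, -0.03, 0], 0, 1], [[0.144, -0.03, 0], 0, 1], [[0.144, -0.03, 0], 0, 1], [[0.144, -0.03, 0], 0, 1]]}}

```text
time: 64.28
tool_pos: [0.514, 0.3207, 0.2574]
ee_rot: [3.141, -0.0, 1.439]
wrist_force: [-0.1, 0.3, -0.1]
width: 0.0074
finger_force: 0.0
```

```bash
python3 -c "
from h import *
o=robot.get_obs();print(o['tool_pos'],np.degrees(o['ee_rot'][2]),o['time'],o['width'])
s=snap('top','t15.png');S=snap('side')
top(s,.207,tol=.014)
mv(.512,.318,.085,82.5)
cv2.imwrite('pics/t15c.png',np.hstack([cv2.resize(s['image'][120:260,170:330,::-1],(400,350),interpolation=2),cv2.resize(S['image'][60:200,230:390,::-1],(400,350),interpolation=2)]))"
```

```text
[0.51396061 0.3207042  0.25741813] 82.45062449655849 64.275 0.007411644144874002
top n 677 slope deg x,y [0.2 0. ] z 0.207 rect mm (scale frame) [1.7 4.9] [122.4  51.2] 89.1
shift [-0.0032 -0.0014  0.1723] turn -0.0
```

View pics/t15c.png

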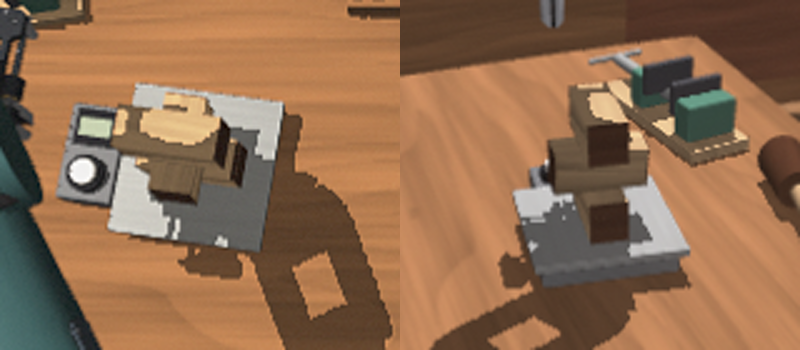

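The stack stands level and aligned: 207 mm tall, top blank centred to about 2–5 mm, end faces flush at (607,143). Now the second button press.

>>> {"name": "carry_out", "arguments": {"steps": [[[-0.003, -0.001, 0.05], 0, 1], [[-0.003, -0.001, 0.1], 0, 1], [[-0.003, -0.001, 0.15], 0, 1], [[-0.003, -0.001, 0.172], 0, 1], [[-0.003, -0.001, 0.172], 0, 1], [[-0.003, -0.001, 0.172], 0, 1]]}}

```text
time: 65.12
tool_pos: [0.5133, 0.3189, 0.0868]
ee_rot: [3.139, -0.002, 1.44]
wrist_force: [0.6, 0.8, -0.3]
width: 0.0004
finger_force: 0.0
```

>>> {"name": "carry_out", "arguments": {"steps": [[[0, 0, 0.015], 0, 1], [[0, 0, 0.022], 0, 1], [[0, 0, 0.027], 0, 1], [[0, 0, 0.031], 0, 1], [[0, 0, 0.033], 0, 1], [[0, 0, 0.033], 0, 1]]}}

```text
time: 65.88
tool_pos: [0.5121, 0.3183, 0.0527]
ee_rot: [-3.141, 0.0, 1.44]
wrist_force: [-2.4, -1.3, 5.2]
width: 0.0004
finger_force: 2.3
```

>>> {"name": "carry_out", "arguments": {"steps": [[[0, 0, 0.001], 0, 1], [[0, 0, 0.0015], 0, 1], [[0, 0, 0.0015], 0, 1], [[0, 0, 0.0015], 0, 1], [[0, 0, 0.0015], 0, 1], [[0, 0, 0.0015], 0, 1], [[0, 0, 0.0015], 0, 1], [[0, 0, 0.0015], 0, 1], [[0, 0, 0.0015], 0, 1], [[0, 0, 0.0015], 0, 1]]}}

```text
time: 67.12
tool_pos: [0.5122, 0.3183, 0.0522]
ee_rot: [3.141, -0.0, 1.44]
wrist_force: [-4.3, -1.6, 7.8]
width: 0.0004
finger_force: 4.3
```

>>> {"name": "carry_out", "arguments": {"steps": [[[0, 0, 0], 0, 1], [[0, 0, 0], 0, 1], [[0, 0, 0], 0, 1], [[0, 0, 0], 0, 1], [[0, 0, 0], 0, 1], [[0, 0, 0], 0, 1], [[0, 0, 0], 0, 1], [[0, 0, 0], 0, 1], [[0, 0, 0], 0, 1], [[0, 0, 0], 0, 1]]}}

```text
time: 68.38
tool_pos: [0.5122, 0.3183, 0.0522]
ee_rot: [3.141, -0.0, 1.44]
wrist_force: [-4.6, -2.9, 8.3]
width: 0.0003
finger_force: 4.3
```

>>> {"name": "carry_out", "arguments": {"steps": [[[0, 0, -0.02], 0, 1], [[0, 0, -0.07], 0, 1], [[0, 0, -0.12], 0, 1], [[0, 0, -0.18], 0, 1], [[0, 0, -0.2], 0, 1], [[0, 0, -0.2], 0, 1], [[0, 0, -0.2], 0, 1]]}}

```text
time: 69.25
tool_pos: [0.5121, 0.3182, 0.2484]
ee_rot: [-3.139, 0.001, 1.44]
wrist_force: [0.6, 0.0, 0.2]
width: 0.0004
finger_force: 0.0
```

```bash
python3 -c "
from h import *
o=robot.get_obs();print(o['tool_pos'],o['time'],o['qvel'])
top(snap('top','t16.png'),.207,tol=.014)"
```

```text
[0.51205893 0.31818894 0.24842824] 69.25 [-0.00228119  0.00946013  0.01950319  0.00210413  0.00841351  0.00035801]
top n 680 slope deg x,y [0.4 0.3] z 0.2071 rect mm (scale frame) [1.9 5.1] [122.9  51.7] 89.3
```

Second press held about 2.5 s, the stack did not move, and the arm is clear. Handing in.

```bash
python3 -c "
from bench import robot
print(robot.close_job())"
```

```text
the job is handed in; nothing more can be done
None
```

I zeroed the scale, built all six blanks into three crossed, level courses (207 mm tall, top blank about 5 mm off centre), stored the weight with a second press of about 2.5 s, and handed the job in at about 69 s; the hand-in gave no verdict, and I had to lift and reset two upper blanks that slid 10–14 mm when first let go.

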